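# Load the drying basket and hang it in the air dryer

### The arm

A 6-joint arm with a two-finger parallel gripper is mounted at the origin on a cart in front of the work surface, level with it; the furniture and walls round the work are solid. World frame = base frame: x ahead of the robot, y to its left, z up, the work surface at z = 0. Lengths are in m, angles in rad, forces in N, time in s.
With the tool pointing down it reaches from about 0.3 to 0.775 m from the base axis. Payload 14.6 kg.
Tool frame: the origin (TCP) lies at the very end of the fingers, on their centre line; the grasp point (between the pads) lies 19 mm behind it; z points along the fingers, y is the line along which they close (so a half turn about z gives the same grasp; the last joint's range is limited). The gripper opens to 94 mm and grips with 3 to 60 N. Pads are 16 mm wide; open, the fingers measure 119 mm over their backs; the gripper's body (75 mm by 177 mm) begins 78 mm behind the grasp point.
Start: joints at [-1.177, 0.3, 1.521, -0, 1.321, -0.067], TCP at [0.245, -0.493, 0.205] pointing down, gripper open.
Joint ranges: [-3.03, 3.03], [-0.79, 2.21], [0.23, 2.52], [-1.04, 4.18], [0, 3.07], [-2.55, 2.55]. Speed limits (rad/s): [2.22, 2.22, 2.57, 3.14, 3.14, 3.14].

### API

Orientations are given as a 3x3 rotation matrix whose columns are the frame's x, y, z axes.
In Python, from cell import arm gives the robot as it stands.
- The arm moves only by the tool jog_arm, never from a script. Its argument "plan" is a list of rows, each an object with "hand": the opening, from 0 (shut) to 1 (fully open); "dp": the shift along the world's x, y, z in mm, a list of three; "turn": the turn about the world's z in degrees. In form: [{"hand": hand, "dp": [tx, ty, tz], "turn": turn}, ...]. A call has 1 to 5 rows; each row is the pose to reach, as a shift and turn from the pose commanded when the call began; what a row does not reach only later rows make up. A row lasts 1/8 s, in which the tool goes at most 62.5 mm and 10.7 degrees, less where a joint would pass 70% of its speed; a pose out of reach is approached as far as the arm can. A call with a gripper value outside its range is refused whole. The fingers move at their own pace and stop on an object; "force" is the grip in N (left out, the last holds). Time passes only in rows, so rows that repeat a pose let the fingers close. It gives the time, the measured TCP pose, the force, the opening and the grip force at its end, in the units of the state.
- arm.read_state(): the state, without advancing time (a new reading comes with each control period).
- arm.grab_frame(name): name is "scene" or "top" or "wrist"; returns a dict with "img" (480x640x3 uint8, red, green, blue), "fovy" (degrees; the focal length in pixels is half the picture's height over the tangent of half this angle, whatever the lens; pixels are square), "cx", "cy" (the principal point, pixels), "eye" and "orientation" of the camera in the world; the wrist camera has in their place "tool_from_camera" (4x4, takes a point from camera to tool coordinates, whose origin is the TCP and whose axes are the flange's). Camera axes: x right, y down, z forward; pixel columns grow to the right and rows downward; lengths in m; the calibration is good to about 2 mm. A picture is of the moment at which its call begins: read the wrist's pose just before it. There is no depth.
- arm.close_job(): hands the job in; it is judged then, once.
The state is a dict: "t": time; "q": joint angles; "dq": joint speeds; "effort": joint torques, N m; "eef_pos": TCP position; "orientation": TCP orientation; "contact_force": force on the tool from outside, world axes, zero at the start; "ft_torque": the same for the moment, N m; "grip_width": opening from 0.0 (shut) to 1.0 (fully open); "grasp_force": force on a finger pad.
Only numpy, scipy, OpenCV 4.12 (cv2) and the standard library are available. Lean on these libraries where they do the work, as an engineer would, in place of code of your own. Each camera call takes 0.05 s, during which the arm holds its last target. There are 200 camera calls.

### The job

Get this batch of washed hose tails ready to dry: slide the drying box's damper fully shut, and pack all the hose tails standing on their hexagons into the rows of the basket while it hangs on the stand, each with a flat of its hexagon against a flat of a neighbour in the same row (none left on its own) so that they cannot turn or rattle. Then carry the basket level, without setting it down anywhere on the way, from the stand's hooks to the hooks of the drying box, so that it hangs there by both lugs, and only then slide the damper open to the brass pointer. Leave the bench tools where they lie.

Things in the scene. Friction and masses are not known exactly. Their poses are not given: they have to be found in the camera images.
- damper (a joint): damper of the drying box: flat steel slide plate with an upright black grip block, on top of the low apron along the box's front. Value in m: 0 = shut (all five air slots covered, plate against its end stop), 0.100 = fully open; it grows along +y of dryer. Stays where it is left; about 2 N moves it
- damper_grip (a point): centre of the damper's grip block, which is 26 mm (dryer x) by 18 mm (dryer y, the sliding direction) by 34 mm high; the block stands from 17 mm below this point to 15 mm above it, free all round down to the plate. The point's z is 71 mm above the bench
- set_pointer: small brass pointer clip (12 by 10 by 10 mm, with a finger towards the damper) on the scale in front of the damper, fixed for the run; its axes are parallel to the dryer's. The damper is at the set mark when damper_grip has the same y as this point in the dryer's frame (25 mm apart in x)
- dryer: air drying box, green painted sheet steel, bolted down, open at the top; origin on the bench under the centre of the open box, x points from the apron to the back, y to the left as seen from the apron. Box 196 mm (x) by 200 mm (y) outside, 4 mm walls, top at 102 mm, floor grille at 21 mm, inside clear 188 by 192 mm. The apron with the damper reaches from x = -98 to -156 mm, 48 mm high, y +-110 mm. Two flat J hooks stand on the side walls (dryer_hooks)
- dryer_hooks (a point): midpoint between the two hooks of the drying box, at the height of their flat seats (150 mm above the bench), axes as dryer. Hook seats at y = +-98 mm, 24 mm wide in y, flat for 68 mm in x between lips in front and behind that flare outward and rise to 165 mm above the bench; open upward
- stand_hooks (a point): same, for the loading stand: midpoint between its two identical hooks (seats at y = +-98 mm, 150 mm above the bench), axes of the stand. The stand is a grey base plate 180 mm (x) by 226 mm (y), 16 mm high at its rim, bolted down, with two uprights at y = +-98 mm; the basket hangs here at the start, its underside 50 mm above the bench; it comes clear sideways only when its underside is above the hooks
- basket: loose steel basket, 0.34 kg, origin in the centre of its underside, z up, y along the handle bar; tray 156 mm (x) by 154 mm (y), walls 26 mm high (28 with the rim wire). Upright legs 30 mm wide at y = +-79 mm, 131 mm high, carry the handle bar along y; outside the legs a flat lug (56 mm in x, 5 mm thick, from y = 77 to 111 mm, underside 100 mm above the origin) hangs in a hook on either side. Hanging, it can shift about 6 mm in x and 6 mm in y in the hooks
- basket_grip (a point): centre of the black grip block on the basket's handle bar: 14 mm wide (x), 70 mm long (y), 26 mm high, 125 mm above the basket's origin; grasp it across its 14 mm. Takes the loaded basket (up to 1 kg) level when gripped firmly here
- basket_floor (a point): centre of the basket's inner floor (4 mm above its underside), axes as basket. A centre channel (26 mm wide, 12 mm above the floor) along y parts the floor into two rows; each row is a trough 62 mm wide with its centre line at x = +44 or -44 mm, clear from y = -74 to +74 mm: room for three hose tails side by side along y, 10 mm to spare
- tail_1: aluminium hose tail 1 (one of three to five alike, absent if None): hexagon base 46 mm across flats, 18 mm high, with a round barbed tail of 20 mm diameter standing on it, 85 mm high in all, 0.11 kg, bore open at the top. Origin in the centre of its underside, z up. Flats face +-y and every 60 degrees from it, corners +-x (53 mm over corners)
- tail_1_centre (a point): centre of tail_1, half-way up (42.5 mm above its underside); the round tail can be gripped from 25 to 85 mm above the underside
- tail_2: another hose tail, as tail_1; its origin and axes alike
- tail_2_centre (a point): centre of tail_2, half-way up (42.5 mm above its underside); the round tail can be gripped from 25 to 85 mm above the underside
- tail_3: another hose tail, as tail_1; its origin and axes alike
- tail_3_centre (a point): centre of tail_3, half-way up (42.5 mm above its underside); the round tail can be gripped from 25 to 85 mm above the underside
- tail_4: another hose tail, as tail_1; its origin and axes alike
- tail_4_centre (a point): centre of tail_4, half-way up (42.5 mm above its underside); the round tail can be gripped from 25 to 85 mm above the underside
- tail_5: another hose tail, as tail_1; its origin and axes alike
- tail_5_centre (a point): centre of tail_5, half-way up (42.5 mm above its underside); the round tail can be gripped from 25 to 85 mm above the underside
- chisel: chisel with orange handle, 200 mm; bystander, lying on the bench; must stay where it is
- spanner_1: combination spanner, 172 mm; bystander, lying on the bench; must stay where it is
- centre_punch: centre punch, 116 mm; bystander, lying on the bench; must stay where it is
- tin_of_nuts: tin of nuts, 70 mm across, 58 mm high; bystander, lying on the bench; must stay where it is

How it is judged:
On the way, in this order (a step that is already met when the one before it is completed fails the run):
1. damper shut and all hose tails packed in the basket, flat to flat, while it hangs on the stand (value of joint damper below 0.006 m and z of tail_1_centre in the frame of basket_floor between 0.036 and 0.049 m and x of tail_1_centre in the frame of basket_floor between -0.08 and 0.08 m and y of tail_1_centre in the frame of basket_floor between -0.058 and 0.058 m and angle between the z axis of each of tail_1, tail_2, tail_3, tail_4, tail_5 and the z axis of basket, either way round below 0.12 rad and (angle between the x axis of tail_1 and the x axis of basket, either way round below 0.12 rad or angle between the x axis of tail_1 and the x axis of basket, either way round between 0.927 and 1.167 rad) and (distance between tail_1_centre and tail_2_centre below 0.049 m or distance between tail_1_centre and tail_3_centre below 0.049 m or distance between tail_1_centre and tail_4_centre below 0.049 m or distance between tail_1_centre and tail_5_centre below 0.049 m) and z of tail_2_centre in the frame of basket_floor between 0.036 and 0.049 m and x of tail_2_centre in the frame of basket_floor between -0.08 and 0.08 m and y of tail_2_centre in the frame of basket_floor between -0.058 and 0.058 m and (angle between the x axis of tail_2 and the x axis of basket, either way round below 0.12 rad or angle between the x axis of tail_2 and the x axis of basket, either way round between 0.927 and 1.167 rad) and (distance between tail_2_centre and tail_1_centre below 0.049 m or distance between tail_2_centre and tail_3_centre below 0.049 m or distance between tail_2_centre and tail_4_centre below 0.049 m or distance between tail_2_centre and tail_5_centre below 0.049 m) and z of tail_3_centre in the frame of basket_floor between 0.036 and 0.049 m and x of tail_3_centre in the frame of basket_floor between -0.08 and 0.08 m and y of tail_3_centre in the frame of basket_floor between -0.058 and 0.058 m and (angle between the x axis of tail_3 and the x axis of basket, either way round below 0.12 rad or angle between the x axis of tail_3 and the x axis of basket, either way round between 0.927 and 1.167 rad) and (distance between tail_3_centre and tail_1_centre below 0.049 m or distance between tail_3_centre and tail_2_centre below 0.049 m or distance between tail_3_centre and tail_4_centre below 0.049 m or distance between tail_3_centre and tail_5_centre below 0.049 m) and z of tail_4_centre in the frame of basket_floor between 0.036 and 0.049 m and x of tail_4_centre in the frame of basket_floor between -0.08 and 0.08 m and y of tail_4_centre in the frame of basket_floor between -0.058 and 0.058 m and (angle between the x axis of tail_4 and the x axis of basket, either way round below 0.12 rad or angle between the x axis of tail_4 and the x axis of basket, either way round between 0.927 and 1.167 rad) and (distance between tail_4_centre and tail_1_centre below 0.049 m or distance between tail_4_centre and tail_2_centre below 0.049 m or distance between tail_4_centre and tail_3_centre below 0.049 m or distance between tail_4_centre and tail_5_centre below 0.049 m) and z of tail_5_centre in the frame of basket_floor between 0.036 and 0.049 m and x of tail_5_centre in the frame of basket_floor between -0.08 and 0.08 m and y of tail_5_centre in the frame of basket_floor between -0.058 and 0.058 m and (angle between the x axis of tail_5 and the x axis of basket, either way round below 0.12 rad or angle between the x axis of tail_5 and the x axis of basket, either way round between 0.927 and 1.167 rad) and (distance between tail_5_centre and tail_1_centre below 0.049 m or distance between tail_5_centre and tail_2_centre below 0.049 m or distance between tail_5_centre and tail_3_centre below 0.049 m or distance between tail_5_centre and tail_4_centre below 0.049 m) and x of basket_floor in the frame of stand_hooks between -0.012 and 0.012 m and y of basket_floor in the frame of stand_hooks between -0.016 and 0.016 m and z of basket_floor in the frame of stand_hooks between -0.102 and -0.09 m and angle between basket's own z axis and vertical below 0.08 rad), for 0.2 s.
2. loaded basket hanging on both hooks of the drying box, damper still shut (value of joint damper below 0.006 m and x of basket_floor in the frame of dryer_hooks between -0.012 and 0.012 m and y of basket_floor in the frame of dryer_hooks between -0.016 and 0.016 m and z of basket_floor in the frame of dryer_hooks between -0.102 and -0.09 m and angle between basket's own z axis and vertical below 0.08 rad), for 0.2 s.
3. damper slid open to the brass pointer (y of damper_grip in the frame of set_pointer between -0.006 and 0.006 m), for 0.2 s.
At the end, for the whole second after the job is handed in: Each hose tail stands on the basket floor, square in its row within 0.12 rad, a flat within 3 mm of a neighbour's flat; the basket hangs at rest on both dryer hooks, level within 0.08 rad; the damper grip is within 6 mm of the brass pointer along the slide; the gripper has let go (all of step 3 and z of tail_1_centre in the frame of basket_floor between 0.036 and 0.049 m and x of tail_1_centre in the frame of basket_floor between -0.08 and 0.08 m and y of tail_1_centre in the frame of basket_floor between -0.058 and 0.058 m and angle between the z axis of each of tail_1, tail_2, tail_3, tail_4, tail_5 and the z axis of basket, either way round below 0.12 rad and (angle between the x axis of tail_1 and the x axis of basket, either way round below 0.12 rad or angle between the x axis of tail_1 and the x axis of basket, either way round between 0.927 and 1.167 rad) and (distance between tail_1_centre and tail_2_centre below 0.049 m or distance between tail_1_centre and tail_3_centre below 0.049 m or distance between tail_1_centre and tail_4_centre below 0.049 m or distance between tail_1_centre and tail_5_centre below 0.049 m) and z of tail_2_centre in the frame of basket_floor between 0.036 and 0.049 m and x of tail_2_centre in the frame of basket_floor between -0.08 and 0.08 m and y of tail_2_centre in the frame of basket_floor between -0.058 and 0.058 m and (angle between the x axis of tail_2 and the x axis of basket, either way round below 0.12 rad or angle between the x axis of tail_2 and the x axis of basket, either way round between 0.927 and 1.167 rad) and (distance between tail_2_centre and tail_1_centre below 0.049 m or distance between tail_2_centre and tail_3_centre below 0.049 m or distance between tail_2_centre and tail_4_centre below 0.049 m or distance between tail_2_centre and tail_5_centre below 0.049 m) and z of tail_3_centre in the frame of basket_floor between 0.036 and 0.049 m and x of tail_3_centre in the frame of basket_floor between -0.08 and 0.08 m and y of tail_3_centre in the frame of basket_floor between -0.058 and 0.058 m and (angle between the x axis of tail_3 and the x axis of basket, either way round below 0.12 rad or angle between the x axis of tail_3 and the x axis of basket, either way round between 0.927 and 1.167 rad) and (distance between tail_3_centre and tail_1_centre below 0.049 m or distance between tail_3_centre and tail_2_centre below 0.049 m or distance between tail_3_centre and tail_4_centre below 0.049 m or distance between tail_3_centre and tail_5_centre below 0.049 m) and z of tail_4_centre in the frame of basket_floor between 0.036 and 0.049 m and x of tail_4_centre in the frame of basket_floor between -0.08 and 0.08 m and y of tail_4_centre in the frame of basket_floor between -0.058 and 0.058 m and (angle between the x axis of tail_4 and the x axis of basket, either way round below 0.12 rad or angle between the x axis of tail_4 and the x axis of basket, either way round between 0.927 and 1.167 rad) and (distance between tail_4_centre and tail_1_centre below 0.049 m or distance between tail_4_centre and tail_2_centre below 0.049 m or distance between tail_4_centre and tail_3_centre below 0.049 m or distance between tail_4_centre and tail_5_centre below 0.049 m) and z of tail_5_centre in the frame of basket_floor between 0.036 and 0.049 m and x of tail_5_centre in the frame of basket_floor between -0.08 and 0.08 m and y of tail_5_centre in the frame of basket_floor between -0.058 and 0.058 m and (angle between the x axis of tail_5 and the x axis of basket, either way round below 0.12 rad or angle between the x axis of tail_5 and the x axis of basket, either way round between 0.927 and 1.167 rad) and (distance between tail_5_centre and tail_1_centre below 0.049 m or distance between tail_5_centre and tail_2_centre below 0.049 m or distance between tail_5_centre and tail_3_centre below 0.049 m or distance between tail_5_centre and tail_4_centre below 0.049 m) and x of basket_floor in the frame of dryer_hooks between -0.012 and 0.012 m and y of basket_floor in the frame of dryer_hooks between -0.016 and 0.016 m and z of basket_floor in the frame of dryer_hooks between -0.102 and -0.09 m and angle between basket's own z axis and vertical below 0.08 rad and linear speed of basket below 0.03 m/s and contact force between basket and the fingers below 0.2 N); the robot touches nothing.
It fails at once if the basket came down off the hooks' height (set down or dropped): its floor more than 25 mm lower than it hangs (height (world z) of basket_floor below 0.029 m).
It fails at once if the basket tilted by more than 0.35 rad (angle between basket's own z axis and vertical above 0.35 rad).
It fails at once if a bench tool (chisel, spanner, centre punch or tin of nuts) was pushed more than 50 mm (distance of any of chisel, spanner_1, centre_punch, tin_of_nuts from where it was at the start of the episode above 0.05 m).
Of tail_1, tail_2, tail_3, tail_4, tail_5 only 3 to 5 are there at a start; the rules pass over those that are not, and their reading is None.
At some moment in a run one of tail_1, tail_2, tail_3, tail_4, tail_5 may be knocked a few centimetres aside while the robot is not near it.
It also fails if it takes over 210 s, if anything falls off the work surface, if the arm or the gripper's body presses on something with over 40 N, if the wrist force passes 120 N, or if a joint passes its speed limit or range.

## Working session

There is one attempt and no reset: what is moved stays moved. The work goes in short steps, Python scripts to look and compute and a tool call to move; the robot and the scene stay as the last step left them, time stands still between calls to the robot, and variables do not carry over. Pictures are saved under pics/ and viewed, at most 14 in all, crops included, and the job is handed in when it is done.

Besides the shell and the picture viewer there is one more tool, called after ">>>" as name(argument=value, ...), one argument or row to a line, values as JSON. jog_arm: Moves the arm, as the interface text tells. Its arguments: {"type":"object","properties":{"plan":{"type":"array"},"force":{"type":"number"}},"required":["plan"]}

```bash
mkdir -p pics; ls; cat > h.py <<'E'
import numpy as np, cv2
from cell import arm
def K(f):
    F=f["img"].shape[0]/2/np.tan(np.radians(f["fovy"])/2); return F,f["cx"],f["cy"]
def cam(f,st=None):
    if "eye" in f: return np.array(f["eye"]),np.array(f["orientation"])
    T=np.array(f["tool_from_camera"]);R=np.array(st["orientation"]);p=np.array(st["eef_pos"])
    return p+R@T[:3,3],R@T[:3,:3]
def ray(f,u,v,z,st=None):
    F,cx,cy=K(f);e,R=cam(f,st)
    d=R@np.array([(u-cx)/F,(v-cy)/F,1]); return e+d*(z-e[2])/d[2]
def proj(f,P,st=None):
    F,cx,cy=K(f);e,R=cam(f,st);c=R.T@(np.array(P)-e); return np.array([cx+F*c[0]/c[2],cy+F*c[1]/c[2]])
def grab(n,name=None):
    st=arm.read_state();f=arm.grab_frame(n)
    if name: cv2.imwrite(f"pics/{name}.png",f["img"][:,:,::-1])
    return f,st
E
python3 - <<'E'
from h import *
for n in ("top","scene","wrist"):
    f,st=grab(n,n+"0"); e,R=cam(f,st); print(n,f["fovy"],f["cx"],f["cy"],e.round(3),R.round(3).tolist(),f["img"].shape)
print(st)
E
```

```text
pics
top 43.18178310488662 316.8616234760064 241.52470709554058 [0.468 0.013 1.323] [[-0.026, -0.997, 0.068], [-1.0, 0.025, -0.01], [0.008, -0.069, -0.998]] (480, 640, 3)
scene 57.39413078750629 318.48742151727646 239.433281252466 [-0.087  0.523  0.877] [[-0.593, -0.55, 0.588], [-0.805, 0.385, -0.451], [0.022, -0.741, -0.671]] (480, 640, 3)
wrist 67.90774092558404 320.8212131832168 235.85327575228357 [ 0.317 -0.457  0.384] [[0.445, -0.861, -0.247], [-0.896, -0.428, -0.121], [-0.002, 0.275, -0.961]] (480, 640, 3)
{'t': 0.1, 'q': array([-1.17662559e+00,  3.00399080e-01,  1.52150259e+00,  5.28572744e-06,
        1.32067636e+00, -6.65604548e-02]), 'dq': array([-0.00095833, -0.00061141, -0.00182841,  0.0003849 , -0.00188999,
       -0.00017665]), 'effort': array([ 7.98568253e-04, -5.32645333e+01, -3.53280294e+01,  7.08952686e-02,
        2.35057133e-02, -9.02219108e-05]), 'eef_pos': array([ 0.2444642 , -0.49243531,  0.20495903]), 'orientation': array([[ 8.95728241e-01,  4.44601821e-01, -3.73700563e-04],
       [ 4.44601972e-01, -8.95727780e-01,  9.11786005e-04],
       [ 7.06477424e-05, -9.82860481e-04, -9.99999514e-01]]), 'contact_force': array([-0.20639521, -0.72800303, -0.27262896]), 'ft_torque': array([ 0.01973978, -0.06441448,  0.02094732]), 'grasp_force': 0.0, 'grip_width': 0.9981001092809741}
```

View pics/top0.png

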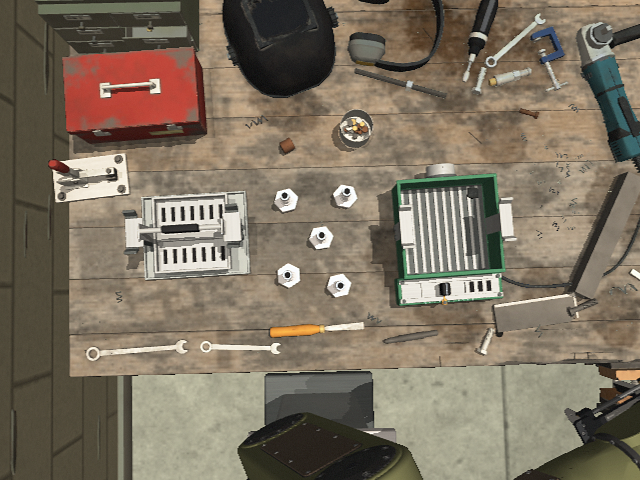

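View pics/scene0.png

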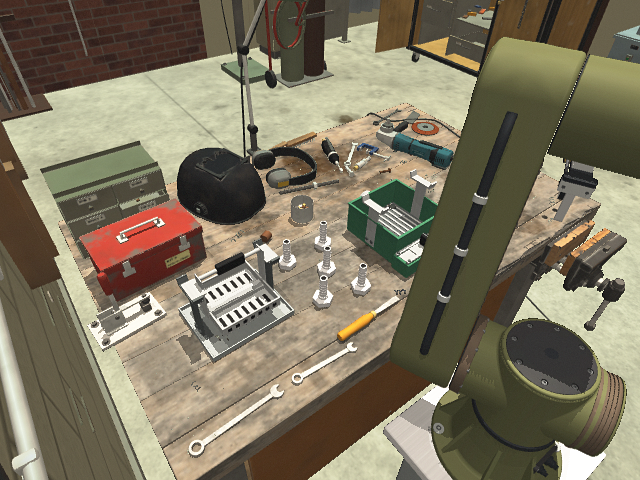

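The top view shows the stand with the basket at about (190,232), with handle bar along v≈229. Five tails have barbs at about (285,195), (346,190), (320,233), (286,270) and (339,281). The dryer is at (447,228) with its damper grip at (444,289). The chisel and punch are at v≈330. Next I'll take enlarged crops.

```bash
python3 - <<'E'
from h import *
im=cv2.imread("pics/top0.png")
a=cv2.resize(im[170:310,110:260],None,fx=4,fy=4,interpolation=cv2.INTER_CUBIC)
cv2.imwrite("pics/c1.png",a)
a=cv2.resize(im[160:310,265:515],None,fx=3.2,fy=3.2,interpolation=cv2.INTER_CUBIC)
cv2.imwrite("pics/c2.png",a)
E
```

```text
(no output)
```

View pics/c1.png

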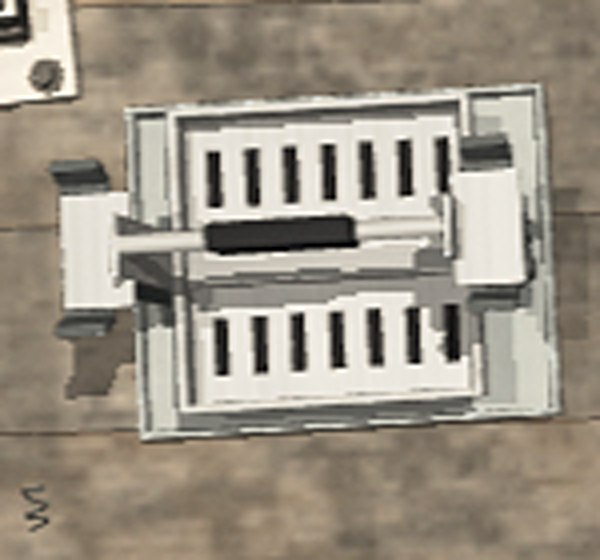

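View pics/c2.png

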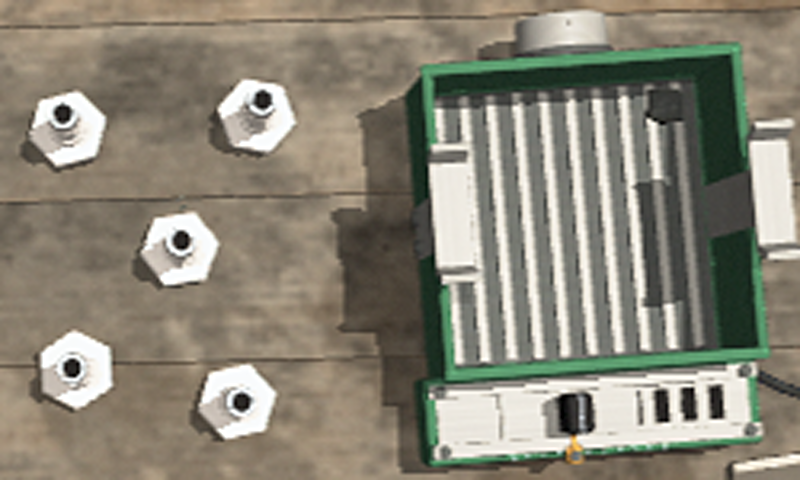

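The crops show the basket's black grip at c1 (205-357, 217-255). The hooks' white lugs are at c1 (95,250) and (490,228). In c2 the tail bores are at (63,113), (262,99), (181,240), (72,368) and (242,401). The damper grip is at (575,412), in line with the pointer at (574,452), and three slots are uncovered on the right (-y) side. I'll measure these in code.

```bash
cat >> h.py <<'E'
def bores(f,st=None,guess=(),r=12,z=.085,thr=75):
    g=cv2.cvtColor(f["img"],cv2.COLOR_RGB2GRAY).astype(float); out=[]
    for (u,v) in guess:
        u0,v0=int(round(u)),int(round(v)); w=np.clip(thr-g[v0-r:v0+r+1,u0-r:u0+r+1],0,None)
        yy,xx=np.mgrid[-r:r+1,-r:r+1]; s=w.sum()
        out.append((u0+(w*xx).sum()/s,v0+(w*yy).sum()/s) if s>0 else None)
    return out
E
python3 - <<'E'
from h import *
f,st=grab("top","top1"); im=f["img"]
S=lambda x,y:(x/3.2-.34+265,y/3.2-.34+160)
C=lambda x,y:(x/4-.37+110,y/4-.37+170)
for b in bores(f,None,[S(63,113),S(262,99),S(181,240),S(72,368),S(242,401)],4,thr=90): print("tail",np.round(b,2),ray(f,*b,.085)[:2].round(4))
hsv=cv2.cvtColor(im,cv2.COLOR_RGB2HSV)
def blob(m,box,z,n):
    x0,y0,x1,y1=box; mm=np.zeros_like(m);mm[y0:y1,x0:x1]=m[y0:y1,x0:x1]
    c=max(cv2.findContours(mm,cv2.RETR_EXTERNAL,cv2.CHAIN_APPROX_NONE)[0],key=cv2.contourArea)
    P=np.array([ray(f,*p[0],z)[:2] for p in c],np.float32); r=cv2.minAreaRect(P); print(n,np.round(r[0],4),np.round(r[1],4),round(r[2],2),r and cv2.boundingRect(c)); return P
dark=(hsv[:,:,2]<60).astype(np.uint8)
blob(dark,(155,220,205,236),.188,"basketgrip")
blob(dark,(435,278,455,298),.086,"damper")
org=((hsv[:,:,0]>8)&(hsv[:,:,0]<28)&(hsv[:,:,1]>130)).astype(np.uint8)
blob(org,(435,292,460,310),.055,"pointer")
grn=((hsv[:,:,0]>55)&(hsv[:,:,0]<90)&(hsv[:,:,1]>100)).astype(np.uint8)
P=blob(grn,(385,165,515,310),.102,"dryer")
for n,p,z in [("box FL",S(447,379),.102),("box FR",S(768,354),.102),("box BR",S(740,44),.102),("box BL",S(422,67),.102),("apron FL",S(430,466),.048),("apron FR",S(760,438),.048),
 ("standFL",C(143,440),.016),("FR",C(558,413),.016),("BR",C(545,85),.016),("BL",C(125,110),.016),
 ("lugL outer back",C(62,196),.155),("lugL outer front",C(64,310),.155),("lugR back",C(520,168),.155),("lugR front",C(525,285),.155)]:
    print(n,ray(f,*p,z)[:2].round(4))
E
```

```text
tail [284.19 195.03] [0.6504 0.0651]
tail [346.61 190.84] [ 0.6559 -0.0635]
tail [321.33 234.76] [ 0.5665 -0.0091]
tail [287.19 274.71] [0.4867 0.0626]
tail [340.06 285.1 ] [ 0.4627 -0.0445]
basketgrip [0.5772 0.2576] [0.0147 0.0674] 2.38 (162, 224, 37, 10)
damper [ 0.4494 -0.2519] [0.0122 0.0244] 88.51 (439, 283, 7, 13)
pointer [ 0.427  -0.2617] [0.0084 0.0187] 87.69 (442, 295, 5, 10)
dryer [ 0.634  -0.2621] [0.0869 0.213 ] 2.87 (392, 174, 107, 50)
box FL [ 0.4735 -0.1734]
box FR [ 0.4839 -0.3764]
box BR [ 0.6815 -0.3679]
box BL [ 0.6718 -0.1646]
apron FL [ 0.4172 -0.1685]
apron FR [ 0.4298 -0.3858]
standFL [0.4851 0.3697]
FR [0.4938 0.1471]
BR [0.6717 0.1509]
BL [0.6637 0.3783]
lugL outer back [0.6018 0.37  ]
lugL outer front [0.5466 0.3693]
lugR back [0.6098 0.149 ]
lugR front [0.553  0.1476]
```

>>> jog_arm(
  plan=[
    {"hand": 0.6,"dp": [205,240,0],"turn": -23.5},
    {"hand": 0.6,"dp": [205,240,0],"turn": -23.5},
    {"hand": 0.6,"dp": [205,240,0],"turn": -23.5},
    {"hand": 0.6,"dp": [205,240,0],"turn": -23.5},
    {"hand": 0.6,"dp": [205,240,0],"turn": -23.5},
  ],
)

```text
t: 0.82
eef_pos: [0.4424, -0.2605, 0.2055]
orientation: [[0.999, 0.05, 0.0], [0.05, -0.999, -0.0], [0.0, 0.0, -1.0]]
contact_force: [0.6, -0.3, 1.2]
grip_width: 0.598
grasp_force: 0.0
```

```bash
python3 - <<'E'
from h import *
f,st=grab("wrist","w1"); print(st["eef_pos"],proj(f,[.4494,-.2519,.086],st),proj(f,[.427,-.2617,.055],st))
E
```

```text
[ 0.44241242 -0.26045573  0.20552786] [311.0863593  222.08035658] [321.13168703 237.5121197 ]
```

View pics/w1.png

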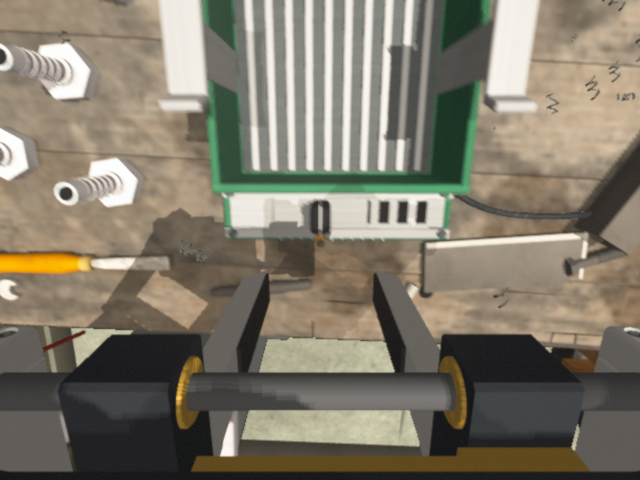

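The wrist view shows the damper grip at about (320,216), the brass pointer at (320,238) and the slots at 375-425. I'll refine the grip and pointer, and also take the dryer's axes from the box.

```bash
python3 - <<'E'
from h import *
f,st=grab("wrist"); im=f["img"]; hsv=cv2.cvtColor(im,cv2.COLOR_RGB2HSV)
print(st["eef_pos"].round(4))
g=im[195:242,300:340].mean(2)
dark=(g<75).astype(np.uint8); n,l,s,c=cv2.connectedComponentsWithStats(dark); print([(a.tolist(),b.round(1)) for a,b in zip(s[1:],c[1:]) if a[4]>15])
org=((hsv[:,:,0]>8)&(hsv[:,:,0]<28)&(hsv[:,:,1]>130)&(hsv[:,:,2]>90))[228:246,310:332].astype(np.uint8)
n,l,s,c=cv2.connectedComponentsWithStats(org); print([(a.tolist(),b.round(1)) for a,b in zip(s[1:],c[1:])])
for v in (202,206,210,216,222,228): print(v,g[v-195].astype(int).tolist())
# box corners
for n,p,z in [("FL",(213,192),.102),("FR",(469,192),.102),("apFL",(224,238),.048),("apFR",(450,236),.048)]: print(n,ray(f,*p,z,st)[:2].round(4))
E
```

```text
[ 0.4459 -0.2556  0.2055]
[([17, 11, 10, 35, 270], array([21.7, 27.6])), ([29, 11, 8, 34, 238], array([32.5, 27.7]))]
[([12, 12, 10, 6, 42], array([16.1, 14.8]))]
202 [208, 207, 208, 206, 206, 206, 205, 203, 202, 202, 203, 203, 200, 198, 199, 199, 197, 195, 195, 196, 194, 194, 194, 196, 198, 198, 198, 197, 199, 201, 202, 202, 203, 203, 203, 202, 204, 202, 203, 205]
206 [206, 206, 207, 206, 206, 207, 206, 207, 208, 206, 207, 208, 207, 207, 205, 203, 204, 201, 181, 148, 109, 80, 67, 62, 60, 64, 81, 102, 86, 65, 64, 64, 72, 95, 130, 159, 195, 210, 211, 211]
210 [209, 208, 209, 209, 208, 209, 207, 208, 205, 199, 158, 126, 121, 121, 117, 115, 113, 86, 56, 38, 41, 40, 41, 41, 39, 41, 62, 109, 92, 56, 42, 43, 40, 40, 43, 47, 92, 178, 208, 212]
216 [210, 210, 209, 209, 211, 211, 205, 159, 122, 117, 117, 116, 116, 118, 117, 117, 113, 80, 51, 48, 49, 51, 54, 53, 52, 58, 114, 227, 197, 107, 63, 61, 61, 60, 58, 56, 52, 86, 176, 209]
222 [206, 206, 207, 206, 206, 206, 207, 206, 202, 157, 120, 115, 116, 114, 116, 114, 111, 79, 52, 46, 49, 53, 53, 54, 53, 61, 120, 228, 192, 98, 63, 61, 60, 62, 59, 53, 55, 94, 175, 203]
228 [115, 112, 111, 113, 111, 110, 111, 112, 113, 112, 112, 110, 111, 112, 112, 111, 109, 77, 48, 46, 49, 50, 51, 54, 45, 47, 78, 137, 109, 58, 39, 43, 41, 41, 44, 40, 46, 94, 172, 200]
FL [ 0.4772 -0.168 ]
FR [ 0.4883 -0.3713]
apFL [ 0.4228 -0.1615]
apFR [ 0.4371 -0.3829]
```

```bash
python3 - <<'E'
from h import *
for i in range(2):
    f,st=grab("wrist"); im=f["img"]; hsv=cv2.cvtColor(im,cv2.COLOR_RGB2HSV)
    print(st["eef_pos"].round(4),st["dq"].round(3))
g=im[195:245,300:345].mean(2)
dark=(g<75).astype(np.uint8); n,l,s,c=cv2.connectedComponentsWithStats(dark); print([(a.tolist(),b.round(1)) for a,b in zip(s[1:],c[1:]) if a[4]>15])
org=((hsv[:,:,0]>8)&(hsv[:,:,0]<28)&(hsv[:,:,1]>130)&(hsv[:,:,2]>90))[228:256,305:345].astype(np.uint8)
n,l,s,c=cv2.connectedComponentsWithStats(org); print([(a.tolist(),(b+[305,228]).round(1)) for a,b in zip(s[1:],c[1:])])
xs=np.where(dark.sum(0)>10)[0]+300; ys=np.where(dark.sum(1)>6)[0]+195; print(xs.min(),xs.max(),ys.min(),ys.max())
u=(xs.min()+xs.max())/2
print("grip top c at rows",[(v,ray(f,u,v,.086,st)[:2].round(4)) for v in (ys.min(),ys.max())])
o=c[1]+[305,228]; print("pointer",ray(f,*o,.055,st)[:2].round(4))
grn=((hsv[:,:,0]>55)&(hsv[:,:,0]<90)&(hsv[:,:,1]>100)&(hsv[:,:,2]>100))
for cols in ((250,270,290,350,380,400,420),):
    E=[]
    for x in cols:
        r=np.where(grn[170:215,x])[0]+170; E.append((x,r.min(),r.max()))
    print(E); 
    F=[ray(f,a,c_,.102,st)[:2] for a,b,c_ in E]; p=np.polyfit([q[1] for q in F],[q[0] for q in F],1); print("box front edge slope deg",np.degrees(np.arctan(-p[0])),"x at y=-.27",np.polyval(p,-.27))
E
```

```text
[ 0.444  -0.2582  0.2053] [-0.102 -0.005  0.01  -0.019 -0.002 -0.098]
[ 0.4427 -0.2602  0.2053] [-0.073 -0.005  0.006 -0.009 -0.    -0.034]
[([12, 7, 10, 35, 283], array([16.4, 23.7])), ([24, 7, 8, 34, 236], array([27.6, 23.7])), ([0, 45, 17, 5, 73], array([ 7.2, 47.1])), ([19, 46, 6, 4, 22], array([21.5, 47.6]))]
[([12, 8, 10, 12, 56], array([321.4, 240.2]))]
312 331 202 244
grip top c at rows [(np.int64(202), array([ 0.4676, -0.2595])), (np.int64(244), array([ 0.4304, -0.2616]))]
pointer [ 0.4246 -0.2619]
[(250, np.int64(174), np.int64(193)), (270, np.int64(185), np.int64(193)), (290, np.int64(174), np.int64(193)), (350, np.int64(186), np.int64(193)), (380, np.int64(175), np.int64(194)), (400, np.int64(175), np.int64(194)), (420, np.int64(187), np.int64(194))]
box front edge slope deg 2.755382501841021 x at y=-.27 0.47809081186937935
```

>>> jog_arm(
  plan=[
    {"hand": 0.45,"dp": [0,0,-30],"turn": 0},
    {"hand": 0.45,"dp": [0,0,-60],"turn": 0},
    {"hand": 0.45,"dp": [0,0,-60],"turn": 0},
    {"hand": 0.45,"dp": [0,0,-60],"turn": 0},
    {"hand": 0.45,"dp": [0,0,-60],"turn": 0},
  ],
)

```text
t: 1.65
eef_pos: [0.4417, -0.2628, 0.1467]
orientation: [[0.999, 0.05, 0.002], [0.05, -0.999, -0.001], [0.002, 0.001, -1.0]]
contact_force: [0.1, -0.3, -0.0]
grip_width: 0.449
grasp_force: 0.0
```

>>> jog_arm(
  plan=[
    {"hand": 0.45,"dp": [0,0,0],"turn": 0},
    {"hand": 0.45,"dp": [0,0,0],"turn": 0},
  ],
)

```text
t: 1.9
eef_pos: [0.4415, -0.2623, 0.1458]
orientation: [[0.999, 0.051, 0.0], [0.051, -0.999, -0.0], [0.0, 0.0, -1.0]]
contact_force: [-0.1, -0.1, -0.3]
grip_width: 0.448
grasp_force: 0.0
```

>>> jog_arm(
  plan=[
    {"hand": 0.45,"dp": [9,2,-40],"turn": 0},
    {"hand": 0.45,"dp": [9,2,-86],"turn": 0},
    {"hand": 0.45,"dp": [9,2,-86],"turn": 0},
    {"hand": 0.45,"dp": [9,2,-86],"turn": 0},
  ],
)

```text
t: 2.4
eef_pos: [0.4511, -0.2607, 0.0611]
orientation: [[0.999, 0.051, 0.001], [0.051, -0.999, -0.001], [0.001, 0.001, -1.0]]
contact_force: [-0.3, 0.1, 0.9]
grip_width: 0.449
grasp_force: 0.0
```

>>> jog_arm(
  plan=[
    {"hand": 0.1,"dp": [0,0,0],"turn": 0},
    {"hand": 0.1,"dp": [0,0,0],"turn": 0},
    {"hand": 0.1,"dp": [0,0,0],"turn": 0},
    {"hand": 0.1,"dp": [0,0,0],"turn": 0},
  ],
  force=10,
)

```text
t: 2.9
eef_pos: [0.4507, -0.2604, 0.0601]
orientation: [[0.999, 0.051, 0.001], [0.051, -0.999, -0.001], [0.001, 0.001, -1.0]]
contact_force: [-0.7, -0.0, 6.4]
grip_width: 0.192
grasp_force: 10.0
```

>>> jog_arm(
  plan=[
    {"hand": 0.1,"dp": [0.5,-10,0],"turn": 0},
    {"hand": 0.1,"dp": [1,-20,0],"turn": 0},
    {"hand": 0.1,"dp": [1.5,-30,0],"turn": 0},
    {"hand": 0.1,"dp": [2,-40,0],"turn": 0},
    {"hand": 0.1,"dp": [2,-40,0],"turn": 0},
  ],
)

```text
t: 3.52
eef_pos: [0.4526, -0.3012, 0.0601]
orientation: [[0.999, 0.05, 0.001], [0.05, -0.999, -0.001], [0.001, 0.001, -1.0]]
contact_force: [-1.0, -1.5, 6.0]
grip_width: 0.192
grasp_force: 10.0
```

>>> jog_arm(
  plan=[
    {"hand": 0.1,"dp": [0,-4,0],"turn": 0},
    {"hand": 0.1,"dp": [0,-8,0],"turn": 0},
    {"hand": 0.1,"dp": [0,-8,0],"turn": 0},
  ],
)

```text
t: 3.9
eef_pos: [0.4529, -0.3087, 0.0601]
orientation: [[0.999, 0.05, 0.001], [0.05, -0.999, -0.001], [0.001, 0.001, -1.0]]
contact_force: [0.7, -1.7, 4.9]
grip_width: 0.195
grasp_force: 10.0
```

>>> jog_arm(
  plan=[
    {"hand": 0.1,"dp": [0,-4,0],"turn": 0},
    {"hand": 0.1,"dp": [0,-8,0],"turn": 0},
    {"hand": 0.1,"dp": [0,-8,0],"turn": 0},
  ],
)

```text
t: 4.28
eef_pos: [0.4533, -0.3167, 0.0601]
orientation: [[0.999, 0.051, 0.002], [0.051, -0.999, -0.001], [0.002, 0.001, -1.0]]
contact_force: [4.7, -1.3, 4.1]
grip_width: 0.192
grasp_force: 10.0
```

>>> jog_arm(
  plan=[
    {"hand": 0.1,"dp": [0,-3,0],"turn": 0},
    {"hand": 0.1,"dp": [0,-6,0],"turn": 0},
    {"hand": 0.1,"dp": [0,-6,0],"turn": 0},
  ],
)

```text
t: 4.65
eef_pos: [0.4534, -0.3218, 0.0601]
orientation: [[0.999, 0.051, 0.002], [0.051, -0.999, 0.0], [0.002, -0.0, -1.0]]
contact_force: [5.8, 5.9, 6.4]
grip_width: 0.196
grasp_force: 10.0
```

>>> jog_arm(
  plan=[
    {"hand": 0.1,"dp": [0,-4,0],"turn": 0},
    {"hand": 0.1,"dp": [0,-4,0],"turn": 0},
    {"hand": 0.1,"dp": [0,-4,0],"turn": 0},
  ],
)

```text
t: 5.03
eef_pos: [0.4534, -0.3237, 0.06]
orientation: [[0.999, 0.051, 0.001], [0.051, -0.999, 0.004], [0.001, -0.004, -1.0]]
contact_force: [6.2, 20.5, 14.0]
grip_width: 0.228
grasp_force: 10.0
```

>>> jog_arm(
  plan=[
    {"hand": 0.1,"dp": [0,2,0],"turn": 0},
    {"hand": 0.45,"dp": [0,2,0],"turn": 0},
    {"hand": 0.45,"dp": [0,2,0],"turn": 0},
    {"hand": 0.45,"dp": [0,2,60],"turn": 0},
    {"hand": 0.45,"dp": [0,2,120],"turn": 0},
  ],
)

```text
t: 5.65
eef_pos: [0.4518, -0.3242, 0.1804]
orientation: [[0.999, 0.05, -0.002], [0.05, -0.999, 0.001], [-0.002, -0.001, -1.0]]
contact_force: [1.1, -0.4, 0.5]
grip_width: 0.452
grasp_force: 0.0
```

>>> jog_arm(
  plan=[
    {"hand": 0.45,"dp": [20,55,60],"turn": 10},
    {"hand": 0.45,"dp": [42,105,60],"turn": 20},
    {"hand": 0.45,"dp": [64,155,60],"turn": 30},
    {"hand": 0.45,"dp": [86,205,60],"turn": 40},
    {"hand": 0.45,"dp": [110,255,60],"turn": 50},
  ],
)

```text
t: 6.28
eef_pos: [0.5628, -0.0677, 0.2393]
orientation: [[0.599, 0.801, -0.0], [0.801, -0.599, -0.0], [-0.0, -0.0, -1.0]]
contact_force: [0.8, 0.4, 0.9]
grip_width: 0.447
grasp_force: 0.0
```

>>> jog_arm(
  plan=[
    {"hand": 0.45,"dp": [0,15,0],"turn": 10},
    {"hand": 0.45,"dp": [0,15,0],"turn": 20},
    {"hand": 0.45,"dp": [0,15,0],"turn": 30},
    {"hand": 0.45,"dp": [0,15,0],"turn": 39.4},
    {"hand": 0.45,"dp": [0,15,0],"turn": 39.4},
  ],
)

```text
t: 6.9
eef_pos: [0.5623, -0.0545, 0.2392]
orientation: [[-0.039, 0.999, -0.001], [0.999, 0.039, -0.0], [-0.0, -0.001, -1.0]]
contact_force: [-0.0, 0.3, 0.2]
grip_width: 0.45
grasp_force: 0.0
```

>>> jog_arm(
  plan=[
    {"hand": 0.45,"dp": [0,0,0],"turn": 0},
    {"hand": 0.45,"dp": [0,0,0],"turn": 0},
    {"hand": 0.45,"dp": [0,0,0],"turn": 0},
  ],
)

```text
t: 7.28
eef_pos: [0.5624, -0.0542, 0.2394]
orientation: [[-0.039, 0.999, -0.0], [0.999, 0.039, -0.0], [-0.0, -0.0, -1.0]]
contact_force: [0.1, -0.4, -2.2]
grip_width: 0.45
grasp_force: 0.0
```

```bash
python3 - <<'E'
from h import *
f,st=grab("wrist","w2"); print(st["eef_pos"],st["orientation"].round(4).tolist(),st["q"].round(2))
f,st=grab("top","top2")
E
```

```text
[ 0.56240259 -0.05423336  0.23943038] [[-0.039, 0.9992, -0.0001], [0.9992, 0.039, -0.0], [-0.0, -0.0001, -1.0]] [-0.16  0.31  1.43 -0.    1.4  -0.2 ]
```

View pics/w2.png

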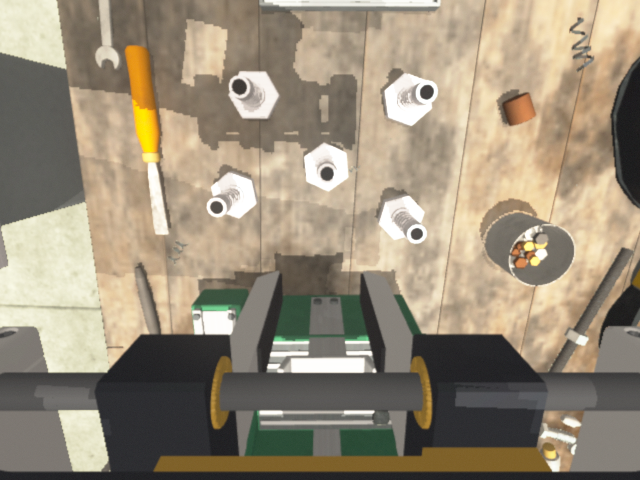

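The wrist view shows five bores at about (240,87), (427,92), (327,172), (217,206) and (417,233), with the hexagons clear. I'll measure the positions and hex angles.

```bash
cat >> h.py <<'E'
def hexfit(f,st,c,z,vis=None):
    """c=(x,y) of tail axis; returns hex centre & x-axis angle (deg mod 60) from the outline of the top face at height z"""
    s=4000.;N=280; g=np.array([[0,0],[N,0],[N,N],[0,N]],np.float32)
    W=[np.array([c[0]+(q[0]-N/2)/s,c[1]+(q[1]-N/2)/s,z]) for q in g]
    M=cv2.getPerspectiveTransform(np.array([proj(f,w,st) for w in W],np.float32),g)
    im=cv2.warpPerspective(f["img"],M,(N,N),flags=cv2.INTER_LINEAR)
    hsv=cv2.cvtColor(im,cv2.COLOR_RGB2HSV); m=((hsv[...,1]<45)&(hsv[...,2]>135)).astype(np.uint8)
    m=cv2.morphologyEx(m,cv2.MORPH_OPEN,np.ones((9,9),np.uint8)); m=cv2.morphologyEx(m,cv2.MORPH_CLOSE,np.ones((15,15),np.uint8))
    if vis: cv2.imwrite(f"pics/{vis}.png",cv2.hconcat([im[:,:,::-1],cv2.cvtColor(m*255,cv2.COLOR_GRAY2BGR)]))
    cn=max(cv2.findContours(m,cv2.RETR_EXTERNAL,cv2.CHAIN_APPROX_NONE)[0],key=cv2.contourArea)[:,0,:].astype(float)
    P=(cn-N/2)/s*1000
    best=None
    for a in np.arange(0,60,.5):           # flats at 30+60k from the x axis, 23 mm out
        n=np.radians(a+30+60*np.arange(6)); d=np.array([np.cos(n),np.sin(n)])
        o=np.zeros(2)
        for it in range(8):
            D=(P-o)@d.T; k=D.argmax(1); e=D[np.arange(len(P)),k]-23; w=np.abs(e)<3
            if w.sum()<20: break
            o=o+np.linalg.lstsq(d[:,k[w]].T,e[w],rcond=None)[0]
        sc=(np.abs(e)<.8).sum()
        if best is None or sc>best[0]: best=(sc,a,o.copy(),len(P))
    return best[1],(np.array(c)+best[2]/1000).round(4),(best[0],best[3])
E
python3 - <<'E'
from h import *
f,st=grab("wrist"); t,_=grab("top")
for i,b in enumerate(bores(f,st,[(240,87),(427,92),(327,172),(217,206),(417,233)],8,thr=80)):
    c=ray(f,*b,.085,st)[:2]; print(np.round(b,1),c.round(4),hexfit(f,st,c,.018,f"h{i}"))
import glob
cv2.imwrite("pics/hx.png",cv2.vconcat([cv2.imread(f"pics/h{i}.png")[::2,::2] for i in range(5)][:4]))
E
```

```text
Traceback (most recent call last):
  File "h.py", line 41, in hexfit
    D=(P-o)@d.T; k=D.argmax(1); e=D[np.arange(len(P)),k]-23; w=np.abs(e)<3
      ~~~~~^~~~
ValueError: matmul: Input operand 1 has a mismatch in its core dimension 0, with gufunc signature (n?,k),(k,m?)->(n?,m?) (size 6 is different from 2)
```

```bash
sed -i 's/D=(P-o)@d.T/D=(P-o)@d/' h.py
python3 - <<'E'
from h import *
f,st=grab("wrist"); t,_=grab("top")
for i,b in enumerate(bores(f,st,[(240,87),(427,92),(327,172),(217,206),(417,233)],8,thr=80)):
    c=ray(f,*b,.085,st)[:2]; print(np.round(b,1),c.round(4),hexfit(f,st,c,.018,f"h{i}"))
cv2.imwrite("pics/hx.png",cv2.vconcat([cv2.imread(f"pics/h{i}.png")[::2,::2] for i in range(4)]))
E
```

```text
[239.   86.4] [0.4868 0.0626] (np.float64(2.0), array([0.4877, 0.0623]), (np.int64(351), 609))
[426.6  92. ] [0.6501 0.0646] (np.float64(37.0), array([0.6482, 0.0639]), (np.int64(219), 645))
[326.9 173.3] [ 0.5664 -0.009 ] (np.float64(29.0), array([ 0.5661, -0.0089]), (np.int64(229), 648))Traceback (most recent call last):
  File "<stdin>", line 4, in <module>
TypeError: Value after * must be an iterable, not NoneType
```

```bash
python3 - <<'E'
from h import *
f,st=grab("wrist","w3"); print(st["t"])
i=0
for g0 in [(240,87),(427,92),(327,172),(217,206),(417,233)]:
    b=bores(f,st,[g0],9,thr=100)[0]
    if b is None: print("none",g0); continue
    c=ray(f,*b,.085,st)[:2]; print(np.round(b,1),c.round(4),hexfit(f,st,c,.018,f"h{i}")); i+=1
a=f["img"][60:260,180:460,::-1]; a=cv2.resize(a,None,fx=2,fy=2)
H=cv2.hconcat([cv2.imread(f"pics/h{j}.png")[::4,::4] for j in range(4)])
a=cv2.vconcat([a,H]) if H.shape[1]==a.shape[1] else a
cv2.imwrite("pics/hx.png",a)
E
```

```text
7.575
[239.1  86.4] [0.4868 0.0626] (np.float64(2.0), array([0.4877, 0.0623]), (np.int64(359), 612))
[426.5  91.9] [0.65   0.0646] (np.float64(35.5), array([0.6482, 0.0639]), (np.int64(210), 642))
[326.8 173.4] [ 0.5663 -0.0091] (np.float64(28.0), array([ 0.5658, -0.0088]), (np.int64(222), 641))
[216.2 207. ] [ 0.4627 -0.0449] (np.float64(50.0), array([ 0.4648, -0.043 ]), (np.int64(191), 678))
[416.5 233.7] [ 0.6558 -0.0635] (np.float64(43.5), array([ 0.6532, -0.0631]), (np.int64(139), 857))
```

View pics/hx.png

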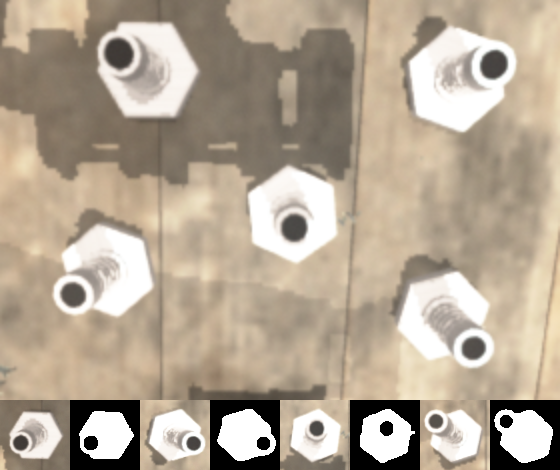

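```bash
python3 - <<'E'
s=open("h.py").read()
i=s.index("    best=None")
s=s[:i]+'''    cam_e=cam(f,st)[0]; top=np.array([c[0],c[1],z+.067]); d=top-cam_e; q=((cam_e+d*(z-cam_e[2])/d[2])[:2]-np.array(c))*1000
    t=np.clip(P@q/(q@q),0,1); P=P[np.hypot(*(P-t[:,None]*q).T)>15]; P=P[(np.hypot(*P.T)<31)]
    best=None
    for a in np.arange(0,60,.5):           # flats at 30+60k from the x axis, 23 mm out
        n=np.radians(a+30+60*np.arange(6)); d=np.array([np.cos(n),np.sin(n)]); o=np.zeros(2)
        for it in range(6):
            D=(P-o)@d; k=D.argmax(1); e=D[np.arange(len(P)),k]-23; w=np.abs(e)<3
            if w.sum()<20: break
            o=np.clip(o+np.linalg.lstsq(d[:,k[w]].T,e[w],rcond=None)[0],-3,3)
        sc=np.minimum(np.abs(e),2).mean()
        if best is None or sc<best[0]: best=(sc,a,o.copy(),len(P))
    return float(best[1]),(np.array(c)+best[2]/1000).round(4),(round(best[0],2),best[3])
'''
open("h.py","w").write(s)
E
python3 - <<'E'
from h import *
f,st=grab("wrist")
for g0 in [(239,86),(426,92),(327,173),(216,207),(416,234)]:
    b=bores(f,st,[g0],9,thr=100)[0]; c=ray(f,*b,.085,st)[:2]; print(np.round(b,1),c.round(4),hexfit(f,st,c,.018))
E
```

```text
[239.1  86.3] [0.4869 0.0626] (2.0, array([0.4881, 0.0622]), (np.float64(0.64), 500))
[426.5  91.9] [0.65   0.0646] (38.5, array([0.6482, 0.0638]), (np.float64(1.03), 495))
[326.8 173.4] [ 0.5663 -0.0091] (30.5, array([ 0.5662, -0.0089]), (np.float64(1.23), 639))
[216.2 207. ] [ 0.4627 -0.0449] (46.0, array([ 0.465 , -0.0426]), (np.float64(0.94), 484))
[416.5 233.7] [ 0.6558 -0.0635] (26.0, array([ 0.6528, -0.061 ]), (np.float64(1.39), 565))
```

```bash
cat > look.py <<'E'
import sys
from h import *
x,y=map(float,sys.argv[1:3]); zb=float(sys.argv[3]) if len(sys.argv)>3 else 0
f,st=grab("wrist"); p=st["eef_pos"]; R=st["orientation"]
b=proj(f,[x,y,zb+.085],st)
for r in (14,9,9): b=bores(f,st,[b],r,thr=100)[0]
c=ray(f,*b,zb+.085,st)[:2]; a,o,q=hexfit(f,st,c,zb+.018)
t,_=grab("top"); tb=proj(t,[c[0],c[1],zb+.085]); tb=bores(t,None,[tb],4,thr=90)[0]
print("t",round(st["t"],2),"tcp",p.round(4),"bore",c.round(4),"top",tb and ray(t,*tb,zb+.085)[:2].round(4),"hex",a,o,q)
h=np.degrees(np.arctan2(R[1,1],R[0,1])); tr=(2.3-a+30)%60-30
print("heading",round(h,2),"align turn",tr,"dp to tail mm",((c-p[:2])*1000).round(1))
E
```

>>> jog_arm(
  plan=[
    {"hand": 0.45,"dp": [-40,20,0],"turn": 0},
    {"hand": 0.45,"dp": [-72,36,0],"turn": 0},
    {"hand": 0.45,"dp": [-72,36,0],"turn": 0},
    {"hand": 0.45,"dp": [-72,36,0],"turn": 0},
    {"hand": 0.45,"dp": [-72,36,0],"turn": 0},
  ],
)

```text
t: 8.3
eef_pos: [0.491, -0.0186, 0.2392]
orientation: [[-0.04, 0.999, -0.0], [0.999, 0.04, -0.0], [0.0, -0.0, -1.0]]
contact_force: [0.2, 0.2, -0.6]
grip_width: 0.453
grasp_force: 0.0
```

```bash
python3 look.py .4868 .0626
```

```text
t 8.3 tcp [ 0.491  -0.0186  0.2392] bore [0.4869 0.0626] top [0.4867 0.0611] hex 2.0 [0.4869 0.0628] (np.float64(0.45), 588)
heading 2.28 align turn 0.3000000000000007 dp to tail mm [-4.1 81.2]
```

>>> jog_arm(
  plan=[
    {"hand": 0.5,"dp": [-2,45,0],"turn": 0},
    {"hand": 0.5,"dp": [-4,81,-20],"turn": 0},
    {"hand": 0.5,"dp": [-4,81,-60],"turn": 0},
    {"hand": 0.5,"dp": [-4,81,-110],"turn": 0},
    {"hand": 0.5,"dp": [-4,81,-150],"turn": 0},
  ],
)

```text
t: 9.02
eef_pos: [0.4862, 0.0627, 0.0875]
orientation: [[-0.04, 0.999, -0.001], [0.999, 0.04, -0.0], [-0.0, -0.001, -1.0]]
contact_force: [0.6, -0.1, 0.0]
grip_width: 0.501
grasp_force: 0.0
```

>>> jog_arm(
  plan=[
    {"hand": 0.5,"dp": [0,0,-35],"turn": 0},
    {"hand": 0.5,"dp": [0,0,-35],"turn": 0},
    {"hand": 0.5,"dp": [0,0,-35],"turn": 0},
  ],
)

```text
t: 9.4
eef_pos: [0.4872, 0.0628, 0.0557]
orientation: [[-0.04, 0.999, 0.001], [0.999, 0.04, 0.0], [-0.0, 0.001, -1.0]]
contact_force: [-0.5, 0.1, 1.3]
grip_width: 0.502
grasp_force: 0.0
```

>>> jog_arm(
  plan=[
    {"hand": 0.1,"dp": [0,0,0],"turn": 0},
    {"hand": 0.1,"dp": [0,0,0],"turn": 0},
    {"hand": 0.1,"dp": [0,0,0],"turn": 0},
    {"hand": 0.1,"dp": [0,0,0],"turn": 0},
  ],
  force=25,
)

```text
t: 9.9
eef_pos: [0.4867, 0.0628, 0.0549]
orientation: [[-0.04, 0.999, 0.001], [0.999, 0.04, 0.0], [0.0, 0.001, -1.0]]
contact_force: [0.1, -1.0, 4.5]
grip_width: 0.204
grasp_force: 25.0
```

>>> jog_arm(
  plan=[
    {"hand": 0.1,"dp": [0,0,15],"turn": 0},
    {"hand": 0.1,"dp": [10,0,65],"turn": 0},
    {"hand": 0.1,"dp": [40,10,120],"turn": 0},
    {"hand": 0.1,"dp": [75,20,160],"turn": 0},
    {"hand": 0.1,"dp": [90,30,160],"turn": 0},
  ],
)

```text
t: 10.52
eef_pos: [0.5785, 0.0932, 0.2188]
orientation: [[-0.04, 0.999, 0.006], [0.999, 0.04, 0.001], [0.0, 0.006, -1.0]]
contact_force: [-0.1, 0.3, -1.5]
grip_width: 0.207
grasp_force: 25.0
```

>>> jog_arm(
  plan=[
    {"hand": 0.1,"dp": [0,0,0],"turn": 0},
    {"hand": 0.1,"dp": [0,0,0],"turn": 0},
    {"hand": 0.1,"dp": [0,0,0],"turn": 0},
  ],
)

```text
t: 10.9
eef_pos: [0.5758, 0.0925, 0.2144]
orientation: [[-0.04, 0.999, -0.001], [0.999, 0.04, -0.0], [-0.0, -0.001, -1.0]]
contact_force: [0.6, -0.1, -0.8]
grip_width: 0.211
grasp_force: 25.0
```

```bash
python3 - <<'E'
from h import *
f,st=grab("wrist","w4"); print(st["eef_pos"],st["orientation"].round(3).tolist()); print(proj(f,[.577,.2576,.188],st))
E
```

```text
[0.57581963 0.09246131 0.21441597] [[-0.04, 0.999, -0.001], [0.999, 0.04, -0.0], [-0.0, -0.001, -1.0]]
[336.31594393 -47.30236734]
```

View pics/w4.png

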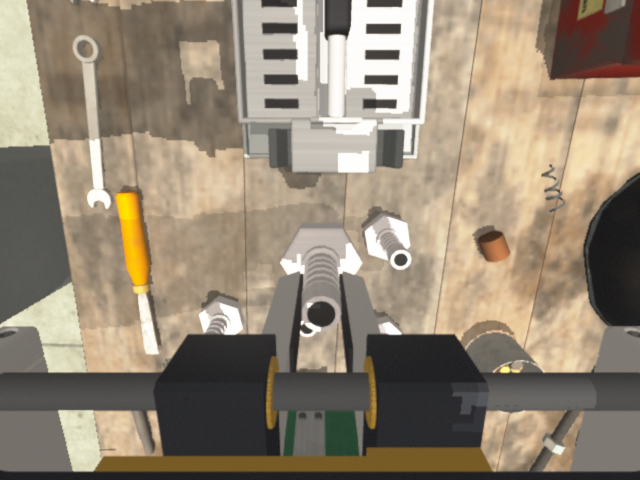

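The held tail's bore is at (320,313) and its hexagon corners lie along ±x. The basket slots are visible in rows at u≈282 and u≈381. I'll measure the basket floor from the slots in the top view, and cross-check with the wrist view.

```bash
cat > bask.py <<'E'
from h import *
def slots(f,st,box,z):
    x0,y0,x1,y1=box; g=f["img"][y0:y1,x0:x1].mean(2); g=cv2.resize(g.astype(np.float32),None,fx=4,fy=4,interpolation=cv2.INTER_CUBIC)
    n,l,s,c=cv2.connectedComponentsWithStats((g<95).astype(np.uint8)); out=[]
    for a,b in zip(s[1:],c[1:]):
        P=ray(f,x0+(b[0]+.5)/4-.5,y0+(b[1]+.5)/4-.5,z,st)[:2]; out.append((P[0],P[1],a[4],a[2],a[3]))
    return np.array(out)
if __name__=="__main__":
    t,_=grab("top"); o=slots(t,None,(155,198,230,268),.054); print("top\n",o[(o[:,2]>80)&(o[:,2]<900)].round(4))
    f,st=grab("wrist"); o=slots(f,st,(240,0,425,118),.054); print("wrist\n",o[o[:,2]>80].round(4))
E
python3 bask.py
```

```text
top
 [[6.285e-01 2.272e-01 5.140e+02 1.700e+01 1.000e+02]
 [6.229e-01 2.411e-01 6.230e+02 1.500e+01 5.700e+01]
 [6.224e-01 2.610e-01 6.310e+02 1.400e+01 5.500e+01]
 [6.218e-01 2.811e-01 6.400e+02 1.400e+01 5.600e+01]
 [6.208e-01 3.011e-01 6.180e+02 1.400e+01 5.700e+01]
 [6.203e-01 3.213e-01 6.450e+02 1.500e+01 5.600e+01]
 [6.008e-01 3.370e-01 8.800e+01 9.000e+00 2.700e+01]
 [5.468e-01 3.355e-01 5.680e+02 1.500e+01 1.240e+02]
 [5.669e-01 2.430e-01 1.720e+02 5.400e+01 4.000e+00]
 [5.654e-01 2.793e-01 9.200e+01 4.300e+01 3.000e+00]
 [5.643e-01 3.174e-01 1.370e+02 5.500e+01 5.000e+00]
 [5.348e-01 2.381e-01 8.700e+02 1.900e+01 5.800e+01]
 [5.343e-01 2.205e-01 3.260e+02 1.000e+01 5.600e+01]
 [5.329e-01 2.777e-01 7.080e+02 1.500e+01 5.900e+01]
 [5.340e-01 2.580e-01 8.430e+02 2.000e+01 5.700e+01]
 [5.331e-01 2.979e-01 6.360e+02 1.500e+01 5.600e+01]
 [5.324e-01 3.181e-01 6.140e+02 1.300e+01 5.600e+01]
 [5.119e-01 1.940e-01 1.460e+02 8.000e+00 2.500e+01]]
wrist
 [[5.3310e-01 2.7620e-01 3.6470e+03 1.3800e+02 2.7000e+01]
 [5.8250e-01 2.6770e-01 1.4408e+04 1.0400e+02 1.5900e+02]
 [6.2130e-01 2.7970e-01 3.6050e+03 1.3600e+02 2.7000e+01]
 [5.0130e-01 2.6170e-01 2.4300e+02 6.0000e+00 6.1000e+01]
 [5.3380e-01 2.5750e-01 5.2760e+03 1.3700e+02 4.1000e+01]
 [6.2220e-01 2.6060e-01 4.6080e+03 1.3400e+02 3.6000e+01]
 [5.3450e-01 2.3740e-01 4.8440e+03 1.3400e+02 3.8000e+01]
 [6.2290e-01 2.4060e-01 4.3050e+03 1.3200e+02 3.4000e+01]
 [5.0210e-01 2.2860e-01 1.9300e+02 8.0000e+00 5.2000e+01]
 [5.0270e-01 2.1390e-01 3.2700e+02 8.0000e+00 9.0000e+01]
 [5.3530e-01 2.1750e-01 4.5950e+03 1.3300e+02 3.6000e+01]
 [6.2350e-01 2.2070e-01 3.9180e+03 1.3000e+02 3.1000e+01]
 [5.3630e-01 1.9750e-01 4.3880e+03 1.3200e+02 3.4000e+01]
 [6.2330e-01 2.0070e-01 3.9470e+03 1.2900e+02 3.6000e+01]]
```

>>> jog_arm(
  plan=[
    {"hand": 0.1,"dp": [15,0,25],"turn": -0.3},
    {"hand": 0.1,"dp": [44.7,50,25],"turn": -0.3},
    {"hand": 0.1,"dp": [44.7,105,25],"turn": -0.3},
    {"hand": 0.1,"dp": [44.7,165,25],"turn": -0.3},
    {"hand": 0.1,"dp": [44.7,215.8,25],"turn": -0.3},
  ],
)

```text
t: 11.68
eef_pos: [0.6207, 0.3106, 0.2393]
orientation: [[-0.035, 0.999, -0.0], [0.999, 0.035, -0.0], [-0.0, -0.0, -1.0]]
contact_force: [0.3, 0.5, -1.2]
grip_width: 0.211
grasp_force: 25.0
```

>>> jog_arm(
  plan=[
    {"hand": 0.1,"dp": [0,0,0],"turn": 0},
    {"hand": 0.1,"dp": [0,0,-40],"turn": 0},
    {"hand": 0.1,"dp": [0,0,-80],"turn": 0},
    {"hand": 0.1,"dp": [0,0,-80],"turn": 0},
    {"hand": 0.1,"dp": [0,0,-80],"turn": 0},
  ],
)

```text
t: 12.3
eef_pos: [0.6219, 0.3083, 0.1617]
orientation: [[-0.034, 0.999, 0.002], [0.999, 0.034, 0.001], [0.001, 0.002, -1.0]]
contact_force: [0.7, -0.2, -0.4]
grip_width: 0.208
grasp_force: 25.0
```

>>> jog_arm(
  plan=[
    {"hand": 0.1,"dp": [-1,0,-25],"turn": 0},
    {"hand": 0.1,"dp": [-1,0,-45],"turn": 0},
    {"hand": 0.1,"dp": [-1,0,-48],"turn": 0},
    {"hand": 0.1,"dp": [-1,0,-48],"turn": 0},
    {"hand": 0.1,"dp": [-1,0,-48],"turn": 0},
  ],
)

```text
t: 12.92
eef_pos: [0.6205, 0.3088, 0.1126]
orientation: [[-0.035, 0.999, 0.001], [0.999, 0.035, 0.001], [0.001, 0.001, -1.0]]
contact_force: [-0.1, 0.4, -1.8]
grip_width: 0.205
grasp_force: 25.0
```

>>> jog_arm(
  plan=[
    {"hand": 0.1,"dp": [0,0,-2],"turn": 0},
    {"hand": 0.1,"dp": [0,0,-4],"turn": 0},
    {"hand": 0.1,"dp": [0,0,-4],"turn": 0},
  ],
)

```text
t: 13.3
eef_pos: [0.6204, 0.3087, 0.1089]
orientation: [[-0.035, 0.999, 0.001], [0.999, 0.035, 0.001], [0.001, 0.001, -1.0]]
contact_force: [-3.8, -0.1, 8.2]
grip_width: 0.207
grasp_force: 25.0
```

>>> jog_arm(
  plan=[
    {"hand": 0.36,"dp": [0,0,1],"turn": 0},
    {"hand": 0.36,"dp": [0,0,1],"turn": 0},
    {"hand": 0.36,"dp": [0,0,30],"turn": 0},
    {"hand": 0.36,"dp": [0,0,80],"turn": 0},
    {"hand": 0.36,"dp": [0,0,131],"turn": 0},
  ],
)

```text
t: 13.92
eef_pos: [0.6199, 0.3085, 0.2396]
orientation: [[-0.035, 0.999, -0.001], [0.999, 0.035, -0.0], [-0.0, -0.001, -1.0]]
contact_force: [-0.3, -0.7, 0.5]
grip_width: 0.359
grasp_force: 0.0
```

>>> jog_arm(
  plan=[
    {"hand": 0.5,"dp": [10,-60,0],"turn": 0},
    {"hand": 0.5,"dp": [20,-120,0],"turn": 0},
    {"hand": 0.5,"dp": [33,-180,0],"turn": 0},
    {"hand": 0.5,"dp": [33,-240,0],"turn": 0},
    {"hand": 0.5,"dp": [33,-300,0],"turn": 0},
  ],
)

```text
t: 14.55
eef_pos: [0.6529, 0.0066, 0.2383]
orientation: [[-0.035, 0.999, -0.0], [0.999, 0.035, 0.0], [0.0, -0.0, -1.0]]
contact_force: [0.5, -0.4, -0.1]
grip_width: 0.505
grasp_force: 0.0
```

>>> jog_arm(
  plan=[
    {"hand": 0.5,"dp": [0,-25,0],"turn": 0},
    {"hand": 0.5,"dp": [0,-25,0],"turn": 0},
    {"hand": 0.5,"dp": [0,-25,0],"turn": 0},
    {"hand": 0.5,"dp": [0,-25,0],"turn": 0},
  ],
)

```text
t: 15.05
eef_pos: [0.6532, -0.0151, 0.2384]
orientation: [[-0.036, 0.999, -0.0], [0.999, 0.036, 0.0], [0.0, -0.0, -1.0]]
contact_force: [0.9, -0.1, -0.6]
grip_width: 0.499
grasp_force: 0.0
```

```bash
python3 look.py .650 .0646; python3 - <<'E'
from h import *
t,_=grab("top","top3")
for c in [(.6205,.3087,.139),(.65,.0646,.085),(.5663,-.009,.085),(.4627,-.0449,.085),(.6558,-.0635,.085)]:
    b=bores(t,None,[proj(t,c)],5,thr=90)[0]; print(c, b and ray(t,*b,c[2])[:2].round(4))
E
```

```text
t 15.05 tcp [ 0.6532 -0.0151  0.2384] bore [0.6501 0.0648] top [0.6508 0.068 ] hex 42.5 [0.6503 0.0649] (np.float64(0.78), 609)
heading 2.09 align turn 19.799999999999997 dp to tail mm [-3.1 79.9]
(0.6205, 0.3087, 0.139) [0.6208 0.3089]
(0.65, 0.0646, 0.085) [0.6511 0.068 ]
(0.5663, -0.009, 0.085) None
(0.4627, -0.0449, 0.085) None
(0.6558, -0.0635, 0.085) [ 0.6546 -0.0601]
```

```bash
python3 - <<'E'
from h import *
f,st=grab("wrist"); print(hexfit(f,st,(.6501,.0648),.018,"hB"))
i=cv2.imread("pics/hB.png"); cv2.imwrite("pics/hB2.png",i)
E
```

```text
(43.0, array([0.6503, 0.0649]), (np.float64(0.78), 599))
```

View pics/hB2.png

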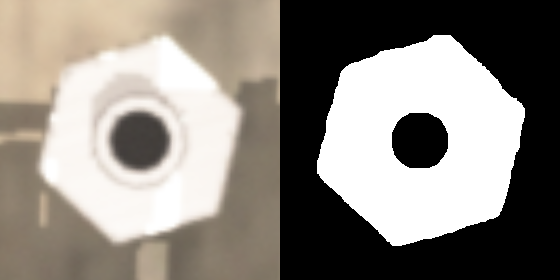

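The rectified crop shows a clean hexagon with corners at (242,107) and (218,213), which confirms about 42.5°. Now I'll grasp B.

>>> jog_arm(
  plan=[
    {"hand": 0.5,"dp": [-2,45,0],"turn": -10},
    {"hand": 0.5,"dp": [-3,80,-20],"turn": -19.5},
    {"hand": 0.5,"dp": [-3,80,-60],"turn": -19.5},
    {"hand": 0.5,"dp": [-3,80,-110],"turn": -19.5},
    {"hand": 0.5,"dp": [-3,80,-150],"turn": -19.5},
  ],
)

```text
t: 15.88
eef_pos: [0.6496, 0.064, 0.0865]
orientation: [[0.3, 0.954, -0.001], [0.954, -0.3, -0.0], [-0.0, -0.001, -1.0]]
contact_force: [0.3, -0.2, 0.5]
grip_width: 0.5
grasp_force: 0.0
```

>>> jog_arm(
  plan=[
    {"hand": 0.5,"dp": [0,0,-34],"turn": 0},
    {"hand": 0.5,"dp": [0,0,-34],"turn": 0},
    {"hand": 0.5,"dp": [0,0,-34],"turn": 0},
  ],
)

```text
t: 16.25
eef_pos: [0.6509, 0.0638, 0.0562]
orientation: [[0.301, 0.954, 0.002], [0.954, -0.301, 0.0], [0.001, 0.002, -1.0]]
contact_force: [-0.3, 0.1, 0.5]
grip_width: 0.5
grasp_force: 0.0
```

>>> jog_arm(
  plan=[
    {"hand": 0.1,"dp": [0,0,0],"turn": 0},
    {"hand": 0.1,"dp": [0,0,0],"turn": 0},
    {"hand": 0.1,"dp": [0,0,0],"turn": 0},
    {"hand": 0.1,"dp": [0,0,0],"turn": 0},
  ],
  force=25,
)

```text
t: 16.75
eef_pos: [0.6503, 0.0636, 0.0548]
orientation: [[0.301, 0.954, 0.001], [0.954, -0.301, 0.0], [0.0, 0.0, -1.0]]
contact_force: [-0.9, 0.6, 1.8]
grip_width: 0.209
grasp_force: 25.0
```

>>> jog_arm(
  plan=[
    {"hand": 0.1,"dp": [0,0,15],"turn": 0},
    {"hand": 0.1,"dp": [0,0,65],"turn": 0},
    {"hand": 0.1,"dp": [-5,0,120],"turn": 5},
    {"hand": 0.1,"dp": [-20,0,170],"turn": 12},
    {"hand": 0.1,"dp": [-28,10,184],"turn": 19.5},
  ],
)

```text
t: 17.38
eef_pos: [0.6224, 0.0734, 0.2434]
orientation: [[-0.038, 0.999, 0.006], [0.999, 0.038, 0.0], [0.0, 0.006, -1.0]]
contact_force: [-1.3, 0.1, -2.0]
grip_width: 0.209
grasp_force: 25.0
```

>>> jog_arm(
  plan=[
    {"hand": 0.1,"dp": [0,50,0],"turn": 0},
    {"hand": 0.1,"dp": [0,100,0],"turn": 0},
    {"hand": 0.1,"dp": [0,150,0],"turn": 0},
    {"hand": 0.1,"dp": [0,184,0],"turn": 0},
    {"hand": 0.1,"dp": [0,184,0],"turn": 0},
  ],
)

```text
t: 18.0
eef_pos: [0.6215, 0.2597, 0.2388]
orientation: [[-0.038, 0.999, 0.0], [0.999, 0.038, 0.0], [0.0, 0.0, -1.0]]
contact_force: [0.2, -1.2, -1.6]
grip_width: 0.207
grasp_force: 25.0
```

>>> jog_arm(
  plan=[
    {"hand": 0.1,"dp": [0,0,-40],"turn": -0.2},
    {"hand": 0.1,"dp": [0,0,-80],"turn": -0.2},
    {"hand": 0.1,"dp": [0,0,-85],"turn": -0.2},
    {"hand": 0.1,"dp": [0,0,-85],"turn": -0.2},
    {"hand": 0.1,"dp": [0,0,-85],"turn": -0.2},
  ],
)

```text
t: 18.62
eef_pos: [0.6229, 0.2576, 0.1557]
orientation: [[-0.031, 1.0, 0.003], [1.0, 0.031, 0.001], [0.001, 0.003, -1.0]]
contact_force: [-0.4, -0.6, -0.7]
grip_width: 0.209
grasp_force: 25.0
```

>>> jog_arm(
  plan=[
    {"hand": 0.1,"dp": [0,0,-20],"turn": 0},
    {"hand": 0.1,"dp": [0,0,-38],"turn": 0},
    {"hand": 0.1,"dp": [0,0,-42],"turn": 0},
    {"hand": 0.1,"dp": [0,0,-42],"turn": 0},
    {"hand": 0.1,"dp": [0,0,-42],"turn": 0},
  ],
)

```text
t: 19.25
eef_pos: [0.6225, 0.2577, 0.1123]
orientation: [[-0.031, 1.0, 0.001], [1.0, 0.031, 0.0], [0.0, 0.001, -1.0]]
contact_force: [-0.3, 0.6, -0.9]
grip_width: 0.211
grasp_force: 25.0
```

>>> jog_arm(
  plan=[
    {"hand": 0.1,"dp": [0,0,-2.5],"turn": 0},
    {"hand": 0.1,"dp": [0,2,-2.5],"turn": 0},
    {"hand": 0.1,"dp": [0,4,-2.5],"turn": 0},
    {"hand": 0.1,"dp": [0,5.2,-2.5],"turn": 0},
    {"hand": 0.1,"dp": [0,5.2,-2.5],"turn": 0},
  ],
)

```text
t: 19.88
eef_pos: [0.6221, 0.2629, 0.109]
orientation: [[-0.032, 1.0, 0.0], [1.0, 0.032, 0.0], [0.0, 0.0, -1.0]]
contact_force: [-0.2, 0.8, -1.3]
grip_width: 0.208
grasp_force: 25.0
```

>>> jog_arm(
  plan=[
    {"hand": 0.1,"dp": [0,0.5,-1.5],"turn": 0},
    {"hand": 0.1,"dp": [0,0.5,-1.5],"turn": 0},
  ],
)

```text
t: 20.12
eef_pos: [0.6223, 0.2633, 0.1088]
orientation: [[-0.031, 1.0, 0.001], [1.0, 0.031, 0.0], [0.0, 0.001, -1.0]]
contact_force: [-3.8, -2.1, 8.3]
grip_width: 0.21
grasp_force: 25.0
```

>>> jog_arm(
  plan=[
    {"hand": 0.36,"dp": [0,0,1],"turn": 0},
    {"hand": 0.36,"dp": [0,0,1],"turn": 0},
    {"hand": 0.36,"dp": [0,0,30],"turn": 0},
    {"hand": 0.36,"dp": [0,0,80],"turn": 0},
    {"hand": 0.36,"dp": [0,0,131],"turn": 0},
  ],
)

```text
t: 20.75
eef_pos: [0.6219, 0.2633, 0.2396]
orientation: [[-0.031, 1.0, -0.001], [1.0, 0.031, -0.0], [-0.0, -0.001, -1.0]]
contact_force: [-0.2, 0.1, -0.0]
grip_width: 0.36
grasp_force: 0.0
```

>>> jog_arm(
  plan=[
    {"hand": 0.5,"dp": [0,-60,0],"turn": 0},
    {"hand": 0.5,"dp": [0,-120,0],"turn": 0},
    {"hand": 0.5,"dp": [-20,-180,0],"turn": 0},
    {"hand": 0.5,"dp": [-40,-240,0],"turn": 0},
    {"hand": 0.5,"dp": [-54,-300,0],"turn": 0},
  ],
)

```text
t: 21.38
eef_pos: [0.5673, -0.0378, 0.2386]
orientation: [[-0.032, 0.999, 0.0], [0.999, 0.032, 0.0], [0.0, 0.0, -1.0]]
contact_force: [1.6, 0.4, -0.0]
grip_width: 0.5
grasp_force: 0.0
```

>>> jog_arm(
  plan=[
    {"hand": 0.5,"dp": [0,-53,0],"turn": 0},
    {"hand": 0.5,"dp": [0,-53,0],"turn": 0},
    {"hand": 0.5,"dp": [0,-53,0],"turn": 0},
    {"hand": 0.5,"dp": [0,-53,0],"turn": 0},
  ],
)

```text
t: 21.88
eef_pos: [0.5684, -0.088, 0.2384]
orientation: [[-0.033, 0.999, -0.0], [0.999, 0.033, 0.0], [0.0, -0.0, -1.0]]
contact_force: [-0.9, 0.3, 0.3]
grip_width: 0.499
grasp_force: 0.0
```

```bash
python3 look.py .5663 -.0091; python3 - <<'E'
from h import *
t,_=grab("top","top4")
for c in [(.6205,.3087,.139),(.622,.263,.139)]:
    b=bores(t,None,[proj(t,c)],4,thr=90)[0]; print(c, b and ray(t,*b,c[2])[:2].round(4))
E
```

```text
t 21.88 tcp [ 0.5684 -0.088   0.2384] bore [ 0.5664 -0.0091] top [ 0.5666 -0.009 ] hex 35.0 [ 0.5663 -0.0091] (np.float64(0.96), 642)
heading 1.88 align turn 27.299999999999997 dp to tail mm [-2.  78.9]
(0.6205, 0.3087, 0.139) [0.6203 0.3104]
(0.622, 0.263, 0.139) [0.6222 0.2641]
```

```bash
python3 - <<'E'
from h import *
f,st=grab("wrist"); print(hexfit(f,st,(.5664,-.0091),.018,"hC"))
m=cv2.imread("pics/hC.png")[:,280:,0]; c=max(cv2.findContours((m>127).astype(np.uint8),0,1)[0],key=cv2.contourArea)
h=cv2.approxPolyDP(cv2.convexHull(c),8,True)[:,0]-140; print([(p.tolist(),round(np.degrees(np.arctan2(p[1],p[0])),1),round(np.hypot(*p)/4,1)) for p in h])
E
```

```text
(36.0, array([ 0.5663, -0.009 ]), (np.float64(0.96), 643))
[([17, -108], np.float64(-81.1), np.float64(27.3)), ([139, -2], np.float64(-0.8), np.float64(34.8)), ([82, 70], np.float64(40.5), np.float64(27.0)), ([-18, 107], np.float64(99.5), np.float64(27.1)), ([-103, 42], np.float64(157.8), np.float64(27.8)), ([-86, -67], np.float64(-142.1), np.float64(27.3))]
```

View pics/hC.png

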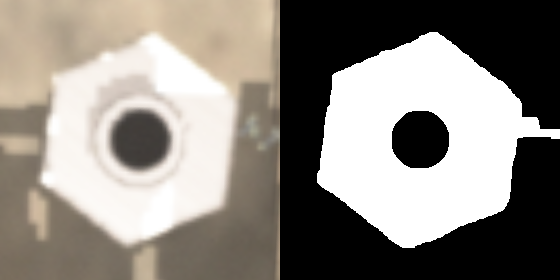

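The C crop's corners all give about 38.5°, so I'll use a 24° align turn.

>>> jog_arm(
  plan=[
    {"hand": 0.5,"dp": [-2,45,0],"turn": -10},
    {"hand": 0.5,"dp": [-2,79,-20],"turn": -20},
    {"hand": 0.5,"dp": [-2,79,-60],"turn": -24},
    {"hand": 0.5,"dp": [-2,79,-110],"turn": -24},
    {"hand": 0.5,"dp": [-2,79,-150],"turn": -24},
  ],
)

```text
t: 22.7
eef_pos: [0.5658, -0.0096, 0.0867]
orientation: [[0.377, 0.926, -0.001], [0.926, -0.377, 0.0], [-0.0, -0.001, -1.0]]
contact_force: [0.5, 0.2, -0.3]
grip_width: 0.498
grasp_force: 0.0
```

>>> jog_arm(
  plan=[
    {"hand": 0.5,"dp": [0,1,-34],"turn": 0},
    {"hand": 0.5,"dp": [0,1,-34],"turn": 0},
    {"hand": 0.5,"dp": [0,1,-34],"turn": 0},
  ],
)

```text
t: 23.08
eef_pos: [0.567, -0.009, 0.0559]
orientation: [[0.378, 0.926, 0.002], [0.926, -0.378, -0.0], [0.001, 0.002, -1.0]]
contact_force: [-0.2, 0.2, 0.6]
grip_width: 0.501
grasp_force: 0.0
```

>>> jog_arm(
  plan=[
    {"hand": 0.1,"dp": [0,0,0],"turn": 0},
    {"hand": 0.1,"dp": [0,0,0],"turn": 0},
    {"hand": 0.1,"dp": [0,0,0],"turn": 0},
    {"hand": 0.1,"dp": [0,0,0],"turn": 0},
  ],
  force=25,
)

```text
t: 23.58
eef_pos: [0.5664, -0.0091, 0.0548]
orientation: [[0.378, 0.926, 0.001], [0.926, -0.378, -0.0], [0.0, 0.001, -1.0]]
contact_force: [-1.7, 0.1, 3.6]
grip_width: 0.204
grasp_force: 25.0
```

>>> jog_arm(
  plan=[
    {"hand": 0.1,"dp": [0,0,15],"turn": 0},
    {"hand": 0.1,"dp": [5,0,65],"turn": 0},
    {"hand": 0.1,"dp": [25,0,120],"turn": 8},
    {"hand": 0.1,"dp": [45,10,165],"turn": 16},
    {"hand": 0.1,"dp": [57,40,184],"turn": 24},
  ],
)

```text
t: 24.2
eef_pos: [0.6243, 0.0304, 0.2425]
orientation: [[-0.034, 0.999, 0.004], [0.999, 0.034, -0.0], [-0.0, 0.004, -1.0]]
contact_force: [0.5, -0.4, -1.0]
grip_width: 0.213
grasp_force: 25.0
```

>>> jog_arm(
  plan=[
    {"hand": 0.1,"dp": [0,50,0],"turn": 0},
    {"hand": 0.1,"dp": [0,100,0],"turn": 0},
    {"hand": 0.1,"dp": [0,150,0],"turn": 0},
    {"hand": 0.1,"dp": [0,182,0],"turn": 0},
    {"hand": 0.1,"dp": [0,182,0],"turn": 0},
  ],
)

```text
t: 24.82
eef_pos: [0.6227, 0.2149, 0.2389]
orientation: [[-0.034, 0.999, -0.0], [0.999, 0.034, 0.0], [0.0, -0.0, -1.0]]
contact_force: [0.2, 0.5, -1.5]
grip_width: 0.207
grasp_force: 25.0
```

>>> jog_arm(
  plan=[
    {"hand": 0.1,"dp": [0,0,0],"turn": 0},
    {"hand": 0.1,"dp": [0,0,0],"turn": 0},
  ],
)

```text
t: 25.08
eef_pos: [0.6234, 0.2118, 0.2388]
orientation: [[-0.03, 1.0, 0.0], [1.0, 0.03, -0.0], [-0.0, 0.0, -1.0]]
contact_force: [-0.1, -0.4, -0.9]
grip_width: 0.205
grasp_force: 25.0
```

>>> jog_arm(
  plan=[
    {"hand": 0.1,"dp": [0,2,-40],"turn": 0.2},
    {"hand": 0.1,"dp": [0,2,-80],"turn": 0.2},
    {"hand": 0.1,"dp": [0,2,-85],"turn": 0.2},
    {"hand": 0.1,"dp": [0,2,-85],"turn": 0.2},
    {"hand": 0.1,"dp": [0,2,-85],"turn": 0.2},
  ],
)

```text
t: 25.7
eef_pos: [0.624, 0.2149, 0.1556]
orientation: [[-0.035, 0.999, 0.003], [0.999, 0.035, 0.001], [0.001, 0.003, -1.0]]
contact_force: [0.3, -0.9, -0.7]
grip_width: 0.209
grasp_force: 25.0
```

>>> jog_arm(
  plan=[
    {"hand": 0.1,"dp": [0,0,-20],"turn": 0},
    {"hand": 0.1,"dp": [0,0,-38],"turn": 0},
    {"hand": 0.1,"dp": [0,0,-42],"turn": 0},
    {"hand": 0.1,"dp": [0,0,-42],"turn": 0},
    {"hand": 0.1,"dp": [0,0,-42],"turn": 0},
  ],
)

```text
t: 26.32
eef_pos: [0.6236, 0.215, 0.1123]
orientation: [[-0.035, 0.999, 0.001], [0.999, 0.035, 0.0], [0.0, 0.001, -1.0]]
contact_force: [-0.0, -0.3, -1.6]
grip_width: 0.21
grasp_force: 25.0
```

>>> jog_arm(
  plan=[
    {"hand": 0.1,"dp": [0,0,-2.5],"turn": 0},
    {"hand": 0.1,"dp": [0,2,-2.5],"turn": 0},
    {"hand": 0.1,"dp": [0,3.5,-2.5],"turn": 0},
    {"hand": 0.1,"dp": [0,4.2,-2.5],"turn": 0},
    {"hand": 0.1,"dp": [0,4.2,-2.5],"turn": 0},
  ],
)

```text
t: 26.95
eef_pos: [0.6233, 0.2191, 0.109]
orientation: [[-0.035, 0.999, 0.0], [0.999, 0.035, -0.0], [-0.0, 0.0, -1.0]]
contact_force: [-0.5, -1.0, -0.0]
grip_width: 0.207
grasp_force: 25.0
```

>>> jog_arm(
  plan=[
    {"hand": 0.1,"dp": [0,0,-1.5],"turn": 0},
    {"hand": 0.1,"dp": [0,0,-1.5],"turn": 0},
  ],
)

```text
t: 27.2
eef_pos: [0.6235, 0.2191, 0.1089]
orientation: [[-0.035, 0.999, 0.001], [0.999, 0.035, 0.0], [0.0, 0.001, -1.0]]
contact_force: [-4.6, -3.0, 9.7]
grip_width: 0.208
grasp_force: 25.0
```

>>> jog_arm(
  plan=[
    {"hand": 0.36,"dp": [0,0,1],"turn": 0},
    {"hand": 0.36,"dp": [0,0,1],"turn": 0},
    {"hand": 0.36,"dp": [0,0,30],"turn": 0},
    {"hand": 0.36,"dp": [0,0,80],"turn": 0},
    {"hand": 0.36,"dp": [0,0,131],"turn": 0},
  ],
)

```text
t: 27.82
eef_pos: [0.623, 0.2191, 0.2396]
orientation: [[-0.035, 0.999, -0.001], [0.999, 0.035, -0.0], [0.0, -0.001, -1.0]]
contact_force: [0.7, 0.2, 0.1]
grip_width: 0.36
grasp_force: 0.0
```

>>> jog_arm(
  plan=[
    {"hand": 0.5,"dp": [-10,-55,0],"turn": 0},
    {"hand": 0.5,"dp": [-30,-105,0],"turn": 0},
    {"hand": 0.5,"dp": [-60,-155,0],"turn": 0},
    {"hand": 0.5,"dp": [-90,-205,0],"turn": 0},
    {"hand": 0.5,"dp": [-120,-255,0],"turn": 0},
  ],
)

```text
t: 28.45
eef_pos: [0.5021, -0.0373, 0.2384]
orientation: [[-0.035, 0.999, 0.0], [0.999, 0.035, 0.0], [0.0, 0.0, -1.0]]
contact_force: [0.5, -0.7, 0.9]
grip_width: 0.501
grasp_force: 0.0
```

>>> jog_arm(
  plan=[
    {"hand": 0.5,"dp": [-20,-50,0],"turn": 0},
    {"hand": 0.5,"dp": [-37,-88,0],"turn": 0},
    {"hand": 0.5,"dp": [-37,-88,0],"turn": 0},
    {"hand": 0.5,"dp": [-37,-88,0],"turn": 0},
    {"hand": 0.5,"dp": [-37,-88,0],"turn": 0},
  ],
)

```text
t: 29.08
eef_pos: [0.4666, -0.123, 0.2384]
orientation: [[-0.036, 0.999, -0.0], [0.999, 0.036, 0.0], [0.0, -0.0, -1.0]]
contact_force: [-0.1, 0.3, 0.8]
grip_width: 0.499
grasp_force: 0.0
```

```bash
cat >> look.py <<'E'
hexfit(f,st,c,zb+.018,"hl")
m=cv2.imread("pics/hl.png")[:,280:,0]; k=max(cv2.findContours((m>127).astype(np.uint8),0,1)[0],key=cv2.contourArea)
P=cv2.approxPolyDP(cv2.convexHull(k),8,True)[:,0]-140; print("corners mod60",[(round(np.degrees(np.arctan2(p[1],p[0]))%60,1),round(np.hypot(*p)/4,1)) for p in P])
E
python3 look.py .4627 -.0449; python3 - <<'E'
from h import *
t,_=grab("top","top5")
for c in [(.6203,.3104,.139),(.622,.264,.139),(.6237,.2185,.139)]:
    b=bores(t,None,[proj(t,c)],4,thr=90)[0]; print(c, b and ray(t,*b,c[2])[:2].round(4))
E
```

```text
t 29.07 tcp [ 0.4666 -0.123   0.2384] bore [ 0.4626 -0.0449] top [ 0.4626 -0.0444] hex 41.0 [ 0.4627 -0.045 ] (np.float64(0.48), 588)
heading 2.08 align turn 21.299999999999997 dp to tail mm [-4.  78.2]
corners mod60 [(np.float64(43.4), np.float64(27.0)), (np.float64(40.7), np.float64(26.5)), (np.float64(38.8), np.float64(26.3)), (np.float64(43.1), np.float64(26.4)), (np.float64(40.7), np.float64(26.5)), (np.float64(35.5), np.float64(25.8)), (np.float64(54.9), np.float64(24.8))]
(0.6203, 0.3104, 0.139) [0.6206 0.3109]
(0.622, 0.264, 0.139) [0.6222 0.2655]
(0.6237, 0.2185, 0.139) [0.6234 0.2189]
```

>>> jog_arm(
  plan=[
    {"hand": 0.5,"dp": [-3,45,0],"turn": -10},
    {"hand": 0.5,"dp": [-4,79,-20],"turn": -20},
    {"hand": 0.5,"dp": [-4,79,-60],"turn": -21},
    {"hand": 0.5,"dp": [-4,79,-110],"turn": -21},
    {"hand": 0.5,"dp": [-4,79,-150],"turn": -21},
  ],
)

```text
t: 29.85
eef_pos: [0.4619, -0.0443, 0.0868]
orientation: [[0.325, 0.946, -0.001], [0.946, -0.325, 0.0], [-0.0, -0.001, -1.0]]
contact_force: [0.6, 0.9, 0.3]
grip_width: 0.498
grasp_force: 0.0
```

>>> jog_arm(
  plan=[
    {"hand": 0.5,"dp": [0,0,-34],"turn": 0},
    {"hand": 0.5,"dp": [0,0,-34],"turn": 0},
    {"hand": 0.5,"dp": [0,0,-34],"turn": 0},
  ],
)

```text
t: 30.22
eef_pos: [0.463, -0.0448, 0.0557]
orientation: [[0.325, 0.946, 0.001], [0.946, -0.325, -0.0], [0.0, 0.001, -1.0]]
contact_force: [0.2, 0.2, 0.3]
grip_width: 0.503
grasp_force: 0.0
```

>>> jog_arm(
  plan=[
    {"hand": 0.1,"dp": [0,0,0],"turn": 0},
    {"hand": 0.1,"dp": [0,0,0],"turn": 0},
    {"hand": 0.1,"dp": [0,0,0],"turn": 0},
    {"hand": 0.1,"dp": [0,0,0],"turn": 0},
  ],
  force=25,
)

```text
t: 30.72
eef_pos: [0.4624, -0.0449, 0.0548]
orientation: [[0.326, 0.946, 0.001], [0.946, -0.326, -0.0], [0.0, 0.001, -1.0]]
contact_force: [-0.9, 0.9, 4.5]
grip_width: 0.207
grasp_force: 25.0
```

>>> jog_arm(
  plan=[
    {"hand": 0.1,"dp": [0,0,15],"turn": 0},
    {"hand": 0.1,"dp": [5,0,65],"turn": 0},
    {"hand": 0.1,"dp": [25,0,120],"turn": 8},
    {"hand": 0.1,"dp": [45,20,165],"turn": 16},
    {"hand": 0.1,"dp": [60,70,184],"turn": 21},
  ],
)

```text
t: 31.35
eef_pos: [0.5233, 0.0248, 0.2421]
orientation: [[-0.036, 0.999, 0.004], [0.999, 0.036, -0.0], [-0.0, 0.004, -1.0]]
contact_force: [0.3, -0.0, -1.1]
grip_width: 0.209
grasp_force: 25.0
```

>>> jog_arm(
  plan=[
    {"hand": 0.1,"dp": [10,60,0],"turn": 0},
    {"hand": 0.1,"dp": [10,120,0],"turn": 0},
    {"hand": 0.1,"dp": [10,180,0],"turn": 0},
    {"hand": 0.1,"dp": [10,230,0],"turn": 0},
    {"hand": 0.1,"dp": [10,256,0],"turn": 0},
  ],
)

```text
t: 31.98
eef_pos: [0.5315, 0.2834, 0.239]
orientation: [[-0.037, 0.999, -0.0], [0.999, 0.037, 0.0], [0.0, -0.0, -1.0]]
contact_force: [0.2, 0.0, -1.3]
grip_width: 0.207
grasp_force: 25.0
```

>>> jog_arm(
  plan=[
    {"hand": 0.1,"dp": [0,0,0],"turn": 0},
    {"hand": 0.1,"dp": [0,0,0],"turn": 0},
    {"hand": 0.1,"dp": [0,0,0],"turn": 0},
  ],
)

```text
t: 32.35
eef_pos: [0.5325, 0.2801, 0.2389]
orientation: [[-0.034, 0.999, 0.0], [0.999, 0.034, 0.0], [0.0, 0.0, -1.0]]
contact_force: [0.2, -0.5, -0.9]
grip_width: 0.209
grasp_force: 25.0
```

>>> jog_arm(
  plan=[
    {"hand": 0.1,"dp": [0,1,-40],"turn": 0},
    {"hand": 0.1,"dp": [0,1,-80],"turn": 0},
    {"hand": 0.1,"dp": [0,1,-110],"turn": 0},
    {"hand": 0.1,"dp": [0,1,-126],"turn": 0},
    {"hand": 0.1,"dp": [0,1,-126],"turn": 0},
  ],
)

```text
t: 32.98
eef_pos: [0.5322, 0.2816, 0.1122]
orientation: [[-0.034, 0.999, -0.001], [0.999, 0.034, -0.0], [-0.0, -0.001, -1.0]]
contact_force: [0.1, 0.7, -0.0]
grip_width: 0.207
grasp_force: 25.0
```

>>> jog_arm(
  plan=[
    {"hand": 0.1,"dp": [0,0,0],"turn": 0},
    {"hand": 0.1,"dp": [0,0,-2],"turn": 0},
    {"hand": 0.1,"dp": [0,0,-4],"turn": 0},
    {"hand": 0.1,"dp": [0,0,-4],"turn": 0},
  ],
)

```text
t: 33.48
eef_pos: [0.5325, 0.2822, 0.1089]
orientation: [[-0.035, 0.999, 0.001], [0.999, 0.035, 0.0], [0.0, 0.001, -1.0]]
contact_force: [0.3, -0.3, 1.9]
grip_width: 0.206
grasp_force: 25.0
```

>>> jog_arm(
  plan=[
    {"hand": 0.36,"dp": [0,0,1],"turn": 0},
    {"hand": 0.36,"dp": [0,0,1],"turn": 0},
    {"hand": 0.36,"dp": [0,0,30],"turn": 0},
    {"hand": 0.36,"dp": [0,0,80],"turn": 0},
    {"hand": 0.36,"dp": [0,0,131],"turn": 0},
  ],
)

```text
t: 34.1
eef_pos: [0.532, 0.282, 0.2408]
orientation: [[-0.035, 0.999, -0.001], [0.999, 0.035, -0.0], [-0.0, -0.001, -1.0]]
contact_force: [-0.7, 0.3, -0.1]
grip_width: 0.361
grasp_force: 0.0
```

>>> jog_arm(
  plan=[
    {"hand": 0.5,"dp": [10,-55,0],"turn": 0},
    {"hand": 0.5,"dp": [30,-110,0],"turn": 0},
    {"hand": 0.5,"dp": [50,-165,0],"turn": 0},
    {"hand": 0.5,"dp": [70,-220,0],"turn": 0},
    {"hand": 0.5,"dp": [90,-275,0],"turn": 0},
  ],
)

```text
t: 34.72
eef_pos: [0.6226, 0.0052, 0.2395]
orientation: [[-0.035, 0.999, 0.0], [0.999, 0.035, 0.0], [0.0, 0.0, -1.0]]
contact_force: [0.5, 1.6, 0.0]
grip_width: 0.499
grasp_force: 0.0
```

>>> jog_arm(
  plan=[
    {"hand": 0.5,"dp": [18,-55,0],"turn": 0},
    {"hand": 0.5,"dp": [36,-110,0],"turn": 0},
    {"hand": 0.5,"dp": [36,-149,0],"turn": 0},
    {"hand": 0.5,"dp": [36,-149,0],"turn": 0},
    {"hand": 0.5,"dp": [36,-149,0],"turn": 0},
  ],
)

```text
t: 35.35
eef_pos: [0.6582, -0.1413, 0.2394]
orientation: [[-0.035, 0.999, -0.0], [0.999, 0.035, 0.0], [0.0, -0.0, -1.0]]
contact_force: [-1.4, -0.7, -0.5]
grip_width: 0.502
grasp_force: 0.0
```

>>> jog_arm(
  plan=[
    {"hand": 0.5,"dp": [0,0,0],"turn": 0},
    {"hand": 0.5,"dp": [0,0,0],"turn": 0},
  ],
)

```text
t: 35.6
eef_pos: [0.6584, -0.141, 0.2397]
orientation: [[-0.036, 0.999, 0.0], [0.999, 0.036, -0.0], [-0.0, 0.0, -1.0]]
contact_force: [0.9, 0.2, -0.3]
grip_width: 0.5
grasp_force: 0.0
```

```bash
python3 look.py .6558 -.0635; python3 - <<'E'
from h import *
t,_=grab("top","top6")
for c in [(.6206,.3109,.139),(.622,.2655,.139),(.6237,.2189,.139),(.5325,.281,.139)]:
    b=bores(t,None,[proj(t,c)],4,thr=90)[0]; print(c, b and ray(t,*b,c[2])[:2].round(4))
E
```

```text
t 35.6 tcp [ 0.6584 -0.141   0.2397] bore [ 0.6558 -0.0635] top [ 0.6559 -0.0636] hex 21.0 [ 0.6559 -0.0636] (np.float64(1.02), 595)
heading 2.07 align turn -18.7 dp to tail mm [-2.6 77.4]
corners mod60 [(np.float64(1.5), np.float64(39.8)), (np.float64(12.6), np.float64(36.7)), (np.float64(21.3), np.float64(27.2)), (np.float64(19.1), np.float64(27.5)), (np.float64(16.8), np.float64(27.5)), (np.float64(19.5), np.float64(27.0)), (np.float64(18.4), np.float64(26.9)), (np.float64(50.3), np.float64(38.0))]
(0.6206, 0.3109, 0.139) [0.6206 0.3109]
(0.622, 0.2655, 0.139) [0.6221 0.2654]
(0.6237, 0.2189, 0.139) [0.6234 0.2189]
(0.5325, 0.281, 0.139) [0.533  0.2823]
```

>>> jog_arm(
  plan=[
    {"hand": 0.5,"dp": [-2,45,0],"turn": 10},
    {"hand": 0.5,"dp": [-2.5,77.5,-20],"turn": 17},
    {"hand": 0.5,"dp": [-2.5,77.5,-60],"turn": 17},
    {"hand": 0.5,"dp": [-2.5,77.5,-110],"turn": 17},
    {"hand": 0.5,"dp": [-2.5,77.5,-150],"turn": 17},
  ],
)

```text
t: 36.38
eef_pos: [0.6553, -0.0641, 0.0876]
orientation: [[-0.326, 0.945, -0.001], [0.945, 0.326, 0.0], [0.0, -0.001, -1.0]]
contact_force: [0.1, -0.2, -0.5]
grip_width: 0.503
grasp_force: 0.0
```

>>> jog_arm(
  plan=[
    {"hand": 0.5,"dp": [0,0,-34],"turn": 0},
    {"hand": 0.5,"dp": [0,0,-34],"turn": 0},
    {"hand": 0.5,"dp": [0,0,-35],"turn": 0},
  ],
)

```text
t: 36.75
eef_pos: [0.6566, -0.0645, 0.0562]
orientation: [[-0.326, 0.945, 0.002], [0.945, 0.326, -0.0], [-0.001, 0.002, -1.0]]
contact_force: [-0.2, -0.8, -0.5]
grip_width: 0.501
grasp_force: 0.0
```

>>> jog_arm(
  plan=[
    {"hand": 0.1,"dp": [0,0,0],"turn": 0},
    {"hand": 0.1,"dp": [0,0,0],"turn": 0},
    {"hand": 0.1,"dp": [0,0,0],"turn": 0},
    {"hand": 0.1,"dp": [0,0,0],"turn": 0},
  ],
  force=25,
)

```text
t: 37.25
eef_pos: [0.656, -0.0644, 0.0549]
orientation: [[-0.326, 0.946, 0.001], [0.946, 0.326, -0.0], [-0.0, 0.001, -1.0]]
contact_force: [-0.1, 0.3, 3.2]
grip_width: 0.207
grasp_force: 25.0
```

>>> jog_arm(
  plan=[
    {"hand": 0.1,"dp": [0,0,15],"turn": 0},
    {"hand": 0.1,"dp": [0,0,65],"turn": 0},
    {"hand": 0.1,"dp": [-20,10,120],"turn": -6},
    {"hand": 0.1,"dp": [-50,30,165],"turn": -12},
    {"hand": 0.1,"dp": [-80,70,184],"turn": -17},
  ],
)

```text
t: 37.88
eef_pos: [0.5753, 0.0055, 0.2421]
orientation: [[-0.03, 1.0, 0.004], [1.0, 0.03, -0.0], [-0.0, 0.004, -1.0]]
contact_force: [1.1, 0.9, -1.6]
grip_width: 0.204
grasp_force: 25.0
```

>>> jog_arm(
  plan=[
    {"hand": 0.1,"dp": [-20,50,0],"turn": 0},
    {"hand": 0.1,"dp": [-41,105,0],"turn": 0},
    {"hand": 0.1,"dp": [-41,160,0],"turn": 0},
    {"hand": 0.1,"dp": [-41,205,0],"turn": 0},
    {"hand": 0.1,"dp": [-41,226,0],"turn": 0},
  ],
)

```text
t: 38.5
eef_pos: [0.5343, 0.2335, 0.2391]
orientation: [[-0.037, 0.999, 0.0], [0.999, 0.037, 0.0], [0.0, 0.0, -1.0]]
contact_force: [0.4, -1.0, -0.7]
grip_width: 0.205
grasp_force: 25.0
```

>>> jog_arm(
  plan=[
    {"hand": 0.1,"dp": [0,0,0],"turn": 0},
    {"hand": 0.1,"dp": [0,0,0],"turn": 0},
    {"hand": 0.1,"dp": [0,0,0],"turn": 0},
  ],
)

```text
t: 38.88
eef_pos: [0.535, 0.2304, 0.2387]
orientation: [[-0.033, 0.999, 0.0], [0.999, 0.033, -0.0], [-0.0, 0.0, -1.0]]
contact_force: [0.1, 0.2, -1.7]
grip_width: 0.208
grasp_force: 25.0
```

>>> jog_arm(
  plan=[
    {"hand": 0.1,"dp": [0,0,-40],"turn": 0},
    {"hand": 0.1,"dp": [0,0,-80],"turn": 0},
    {"hand": 0.1,"dp": [0,0,-110],"turn": 0},
    {"hand": 0.1,"dp": [0,0,-126],"turn": 0},
    {"hand": 0.1,"dp": [0,0,-126],"turn": 0},
  ],
)

```text
t: 39.5
eef_pos: [0.5347, 0.2311, 0.1121]
orientation: [[-0.034, 0.999, -0.001], [0.999, 0.034, -0.0], [-0.0, -0.001, -1.0]]
contact_force: [-0.4, -0.3, -0.0]
grip_width: 0.206
grasp_force: 25.0
```

>>> jog_arm(
  plan=[
    {"hand": 0.1,"dp": [0,0,-2.5],"turn": 0},
    {"hand": 0.1,"dp": [0,2,-2.5],"turn": 0},
    {"hand": 0.1,"dp": [0,4,-2.5],"turn": 0},
    {"hand": 0.1,"dp": [0,5.6,-2.5],"turn": 0},
    {"hand": 0.1,"dp": [0,5.6,-2.5],"turn": 0},
  ],
)

```text
t: 40.12
eef_pos: [0.5348, 0.2374, 0.1101]
orientation: [[-0.035, 0.999, 0.0], [0.999, 0.035, 0.0], [0.0, 0.0, -1.0]]
contact_force: [0.5, -0.5, -0.5]
grip_width: 0.206
grasp_force: 25.0
```

>>> jog_arm(
  plan=[
    {"hand": 0.1,"dp": [0,0,-1.5],"turn": 0},
    {"hand": 0.1,"dp": [0,0,-1.5],"turn": 0},
    {"hand": 0.1,"dp": [0,0,-1.5],"turn": 0},
  ],
)

```text
t: 40.5
eef_pos: [0.5349, 0.2373, 0.1089]
orientation: [[-0.035, 0.999, 0.001], [0.999, 0.035, 0.0], [0.0, 0.001, -1.0]]
contact_force: [-1.9, 0.2, 5.8]
grip_width: 0.208
grasp_force: 25.0
```

>>> jog_arm(
  plan=[
    {"hand": 0.36,"dp": [0,0,1],"turn": 0},
    {"hand": 0.36,"dp": [0,0,1],"turn": 0},
    {"hand": 0.36,"dp": [0,0,30],"turn": 0},
    {"hand": 0.36,"dp": [0,0,80],"turn": 0},
    {"hand": 0.36,"dp": [20,-30,131],"turn": 0},
  ],
)

```text
t: 41.12
eef_pos: [0.5541, 0.208, 0.2408]
orientation: [[-0.038, 0.999, -0.001], [0.999, 0.038, 0.0], [0.0, -0.001, -1.0]]
contact_force: [1.2, 0.0, 0.4]
grip_width: 0.362
grasp_force: 0.0
```

>>> jog_arm(
  plan=[
    {"hand": 0.36,"dp": [20,-30,40],"turn": 0},
    {"hand": 0.36,"dp": [20,-30,40],"turn": 0},
    {"hand": 0.36,"dp": [20,-30,40],"turn": 0},
    {"hand": 0.36,"dp": [20,-30,40],"turn": 0},
  ],
)

```text
t: 41.62
eef_pos: [0.5741, 0.1778, 0.278]
orientation: [[-0.036, 0.999, -0.002], [0.999, 0.036, -0.0], [-0.0, -0.002, -1.0]]
contact_force: [0.5, 0.7, -0.1]
grip_width: 0.361
grasp_force: 0.0
```

```bash
python3 - <<'E'
from h import *
f,st=grab("wrist","w5"); print(st["eef_pos"])
for c in [(.6206,.3109,.139),(.622,.2655,.139),(.6237,.2189,.139),(.533,.2823,.139),(.5346,.2365,.139)]:
    b=proj(f,c,st); b=bores(f,st,[b],12,thr=90)[0]; p=b and ray(f,*b,c[2],st)[:2]; print(c, b and np.round(b), p is not None and p.round(4), p is not None and hexfit(f,st,p,.072))
E
```

```text
[0.57405898 0.17784506 0.27796354]
(0.6206, 0.3109, 0.139) [384.  69.] [0.6204 0.3108] (35.5, array([0.6234, 0.3078]), (np.float64(0.6), 56))
(0.622, 0.2655, 0.139) [380. 127.] [0.6213 0.2649] (26.0, array([0.6243, 0.2679]), (np.float64(1.06), 87))
(0.6237, 0.2189, 0.139) [377. 181.] [0.6223 0.2191] (0.0, array([0.6223, 0.2191]), (np.float64(2.0), 15))
(0.533, 0.2823, 0.139) [277.  99.] [0.5331 0.2843] (58.0, array([0.5319, 0.2873]), (np.float64(0.52), 115))
(0.5346, 0.2365, 0.139) [279. 156.] [0.535  0.2382] (0.0, array([0.535 , 0.2382]), (np.float64(nan), 0))h.py:45: RuntimeWarning: Mean of empty slice.
  sc=np.minimum(np.abs(e),2).mean()
  ret = ret.dtype.type(ret / rcount)
```

View pics/w5.png

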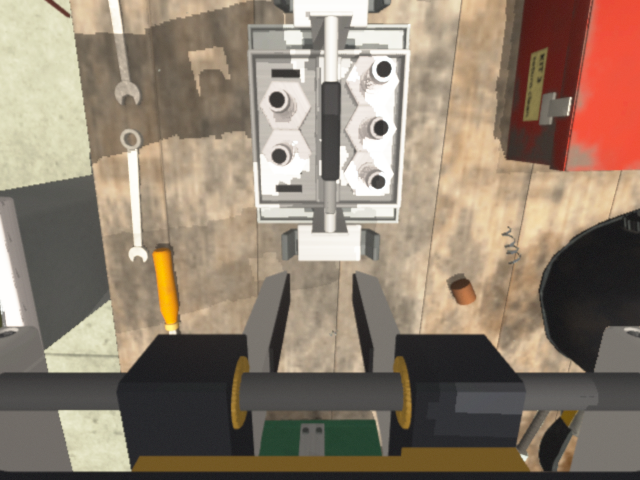

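The wrist view shows all five tails packed: the far row's bores at (384,69), (380,127), (377,181) and the near row's at (277,99), (279,156). Spacings are 45.8-46.1 mm, so the flats are touching. Next I'll check the damper and measure the basket grip.

```bash
python3 - <<'E'
from h import *
f,st=grab("wrist"); p=st["eef_pos"]
g=f["img"][60:200,310:350].mean(2); n,l,s,c=cv2.connectedComponentsWithStats((g<75).astype(np.uint8)); i=1+s[1:,4].argmax(); print(s[i],c[i])
ys,xs=np.where(l==i); P=np.array([ray(f,x+310,y+60,.188,st)[:2] for x,y in zip(xs,ys)],np.float32); r=cv2.minAreaRect(P); print(r, p, ((np.array(r[0])-p[:2])*1000).round(1))
t,_=grab("top","top7"); a=cv2.resize(t["img"][262:312,385:515,::-1],None,fx=5,fy=5,interpolation=cv2.INTER_CUBIC)
b=cv2.resize(f["img"][20:230,240:420,::-1],None,fx=2.4,fy=2.4,interpolation=cv2.INTER_CUBIC); 
cv2.imwrite("pics/c3.png",a)
print(proj(t,[.4537,-.3218,.086]))
E
```

```text
[  12   22   18   98 1256] [20.05652866 78.69506369]
((0.5782372951507568, 0.25915607810020447), (0.012277466244995594, 0.06739575415849686), 2.1110143661499023) [0.57414556 0.17782086 0.27822346] [ 4.1 81.3]
[476.17193567 285.9924372 ]
```

View pics/c3.png

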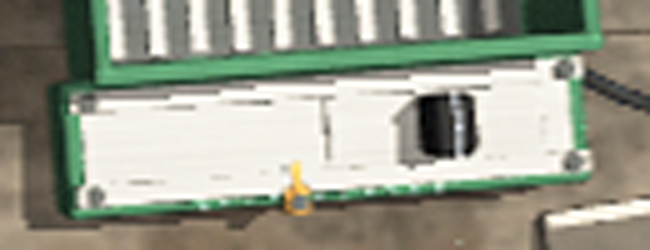

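The damper is shut: no slots show and the grip is at c3 (448,125), well right of the pointer at (297,190). I'll take one close look at the dryer hooks before carrying.

>>> jog_arm(
  plan=[
    {"hand": 0.3,"dp": [0,-60,0],"turn": 0},
    {"hand": 0.3,"dp": [0,-120,0],"turn": 0},
    {"hand": 0.3,"dp": [0,-180,0],"turn": 0},
    {"hand": 0.3,"dp": [0,-240,0],"turn": 0},
    {"hand": 0.3,"dp": [0,-300,0],"turn": 0},
  ],
)

```text
t: 42.4
eef_pos: [0.5744, -0.1244, 0.2793]
orientation: [[-0.035, 0.999, -0.0], [0.999, 0.035, 0.0], [0.0, -0.0, -1.0]]
contact_force: [0.1, -0.0, 1.1]
grip_width: 0.298
grasp_force: 0.0
```

>>> jog_arm(
  plan=[
    {"hand": 0.3,"dp": [3,-60,0],"turn": 0},
    {"hand": 0.3,"dp": [3,-120,0],"turn": 0},
    {"hand": 0.3,"dp": [3,-180,0],"turn": 0},
    {"hand": 0.3,"dp": [3,-228,0],"turn": 0.7},
    {"hand": 0.3,"dp": [3,-228,0],"turn": 0.7},
  ],
)

```text
t: 43.02
eef_pos: [0.577, -0.3534, 0.2778]
orientation: [[-0.044, 0.999, -0.002], [0.999, 0.044, 0.001], [0.001, -0.002, -1.0]]
contact_force: [0.2, 0.7, 0.4]
grip_width: 0.298
grasp_force: 0.0
```

>>> jog_arm(
  plan=[
    {"hand": 0.3,"dp": [0,0,0],"turn": 0},
    {"hand": 0.3,"dp": [0,0,0],"turn": 0},
    {"hand": 0.3,"dp": [0,0,0],"turn": 0},
    {"hand": 0.3,"dp": [0,0,0],"turn": 0},
  ],
)

```text
t: 43.52
eef_pos: [0.5779, -0.3503, 0.2797]
orientation: [[-0.048, 0.999, 0.0], [0.999, 0.048, -0.0], [-0.0, 0.0, -1.0]]
contact_force: [-0.1, 0.1, -0.3]
grip_width: 0.296
grasp_force: 0.0
```

```bash
python3 - <<'E'
from h import *
import json
f,st=grab("wrist","w6"); print(st["eef_pos"],st["orientation"].round(3).tolist())
json.dump({"p":st["eef_pos"].tolist(),"R":st["orientation"].tolist()},open("w6.json","w"))
E
```

```text
[ 0.5779402  -0.3502767   0.27966904] [[-0.048, 0.999, 0.0], [0.999, 0.048, -0.0], [-0.0, 0.0, -1.0]]
```

View pics/w6.png

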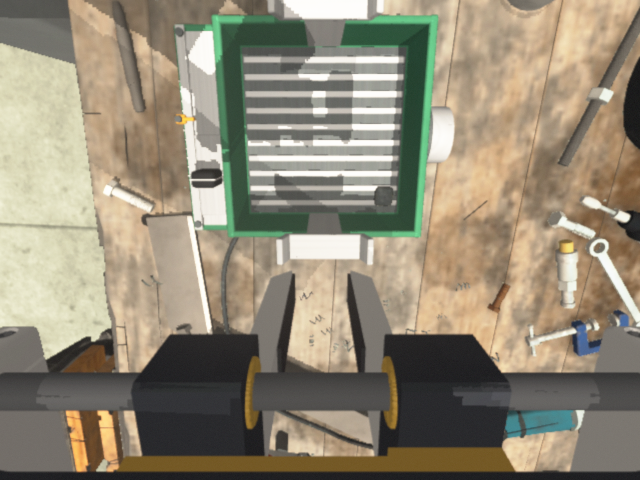

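The view shows the box rim corners at (214,17), (439,15), (419,235) and (229,237). The near hook spans u 278-372, the damper grip is at (206,178) and the pointer at (186,119).

```bash
python3 - <<'E'
from h import *
import json
f,_=grab("wrist"); j=json.load(open("w6.json")); st=dict(eef_pos=np.array(j["p"]),orientation=np.array(j["R"]))
im=cv2.imread("pics/w6.png")[:,:,::-1]; hsv=cv2.cvtColor(im,cv2.COLOR_RGB2HSV)
g=((hsv[...,0]>60)&(hsv[...,0]<90)&(hsv[...,1]>110)&(hsv[...,2]>70)).astype(np.uint8); g[:,:212]=0;g[:,450:]=0;g[240:]=0
fit=lambda P,ax: np.polyfit(P[:,ax],P[:,1-ax],1)
L=[];Rr=[];B=[];T=[]
for v in range(30,225,8):
    u=np.where(g[v])[0]
    if len(u): L.append(ray(f,u[0]-.5,v,.102,st)[:2]); Rr.append(ray(f,u[-1]+.5,v,.102,st)[:2])
for u in list(range(240,275,5))+list(range(380,415,5)):
    v=np.where(g[:,u])[0]; B.append(ray(f,u,v[-1]+.5,.102,st)[:2]); T.append(ray(f,u,v[0]-.5,.102,st)[:2])
for n,P,ax in (("front x(y)",L,1),("back x(y)",Rr,1),("right y(x)",B,0),("left y(x)",T,0)):
    P=np.array(P); med=fit(P,ax); r=P[:,1-ax]-np.polyval(med,P[:,ax]); P=P[np.abs(r)<np.median(np.abs(r))*2.5+1e-4]; p=fit(P,ax); print(n,"angle",round(np.degrees(np.arctan(p[0])),2),"at centre",np.polyval(p,-.27 if ax==1 else .578).round(4))
for n,u,v,z in [("nearhook lip L outer",278,250,.165),("lip R outer",372,250,.165),("outer end L",280,263,.165),("outer end R",370,263,.165),("pointer",186,119,.055),("grip",206,178,.086)]: print(n,ray(f,u,v,z,st)[:2].round(4))
E
```

```text
Traceback (most recent call last):
IndexError: index -1 is out of bounds for axis 0 with size 0
```

```bash
python3 - <<'E'
from h import *
import json
f,_=grab("wrist"); j=json.load(open("w6.json")); st=dict(eef_pos=np.array(j["p"]),orientation=np.array(j["R"]))
im=cv2.imread("pics/w6.png")[:,:,::-1].astype(int)
g=((im[...,1]>im[...,0]*1.25)&(im[...,1]>im[...,2]*1.05)&(im[...,1]>40)).astype(np.uint8); g[:,:212]=0;g[:,445:]=0;g[245:]=0
L=[];Rr=[];B=[];T=[]
for v in range(40,220,6):
    u=np.where(g[v])[0]
    if len(u): L.append(ray(f,u[0]-.5,v,.102,st)[:2]); Rr.append(ray(f,u[-1]+.5,v,.102,st)[:2])
for u in list(range(240,272,4))+list(range(380,415,4)):
    v=np.where(g[:,u])[0]
    if len(v): B.append(ray(f,u,v[-1]+.5,.102,st)[:2]); T.append(ray(f,u,v[0]-.5,.102,st)[:2])
for n,P,ax in (("front x(y)",L,1),("back x(y)",Rr,1),("right y(x)",B,0),("left y(x)",T,0)):
    P=np.array(P); p=np.polyfit(P[:,ax],P[:,1-ax],1); r=P[:,1-ax]-np.polyval(p,P[:,ax]); k=np.abs(r)<=np.quantile(np.abs(r),.6); p=np.polyfit(P[k,ax],P[k,1-ax],1)
    print(n,"angle",round(np.degrees(np.arctan(p[0])),2),"at centre",np.polyval(p,-.27 if ax==1 else .578).round(4),len(P))
for n,u,v,z in [("lip L outer",278,250,.165),("lip R outer",372,250,.165),("outer end L",280,263,.165),("outer end R",370,263,.165),("pointer",186,119,.055),("grip",206,178,.086)]: print(n,ray(f,u,v,z,st)[:2].round(4))
E
```

```text
front x(y) angle -2.71 at centre 0.4775 30
back x(y) angle -2.71 at centre 0.678 30
right y(x) angle 2.75 at centre -0.3728 17
left y(x) angle 2.74 at centre -0.1686 17
lip L outer [ 0.5419 -0.3686]
lip R outer [ 0.6232 -0.3647]
outer end L [ 0.5438 -0.3805]
outer end R [ 0.6225 -0.3768]
pointer [ 0.4286 -0.2618]
grip [ 0.4573 -0.32  ]
```

>>> jog_arm(
  plan=[
    {"hand": 0.3,"dp": [0,60,0],"turn": -0.7},
    {"hand": 0.3,"dp": [0,120,0],"turn": -0.7},
    {"hand": 0.3,"dp": [0,180,0],"turn": -0.7},
    {"hand": 0.3,"dp": [0,240,0],"turn": -0.7},
    {"hand": 0.3,"dp": [0,300,0],"turn": -0.7},
  ],
)

```text
t: 44.3
eef_pos: [0.5774, -0.0489, 0.2797]
orientation: [[-0.035, 0.999, 0.0], [0.999, 0.035, -0.0], [-0.0, 0.0, -1.0]]
contact_force: [1.0, 0.1, -0.4]
grip_width: 0.295
grasp_force: 0.0
```

>>> jog_arm(
  plan=[
    {"hand": 0.3,"dp": [0,60,0],"turn": 0},
    {"hand": 0.3,"dp": [0,120,0],"turn": 0},
    {"hand": 0.3,"dp": [0,180,0],"turn": 0},
    {"hand": 0.3,"dp": [0,240,0],"turn": 0},
    {"hand": 0.3,"dp": [0,290,0],"turn": 0},
  ],
)

```text
t: 44.92
eef_pos: [0.5774, 0.2414, 0.2795]
orientation: [[-0.036, 0.999, 0.0], [0.999, 0.036, 0.0], [0.0, 0.0, -1.0]]
contact_force: [1.2, -0.5, 0.5]
grip_width: 0.302
grasp_force: 0.0
```

>>> jog_arm(
  plan=[
    {"hand": 0.3,"dp": [0,19.5,0],"turn": 0},
    {"hand": 0.3,"dp": [0,19.5,-30],"turn": 0},
    {"hand": 0.3,"dp": [0,19.5,-60],"turn": 0},
    {"hand": 0.3,"dp": [0,19.5,-60],"turn": 0},
    {"hand": 0.3,"dp": [0,19.5,-60],"turn": 0},
  ],
)

```text
t: 45.55
eef_pos: [0.5783, 0.2583, 0.221]
orientation: [[-0.034, 0.999, 0.002], [0.999, 0.034, 0.001], [0.001, 0.002, -1.0]]
contact_force: [-0.8, 0.4, 0.4]
grip_width: 0.3
grasp_force: 0.0
```

>>> jog_arm(
  plan=[
    {"hand": 0.3,"dp": [0,1,-30],"turn": 0},
    {"hand": 0.3,"dp": [0,1,-58],"turn": 0},
    {"hand": 0.3,"dp": [0,1,-64],"turn": 0},
    {"hand": 0.3,"dp": [0,1,-64],"turn": 0},
    {"hand": 0.3,"dp": [0,1,-64],"turn": 0},
  ],
)

```text
t: 46.18
eef_pos: [0.5784, 0.2599, 0.1572]
orientation: [[-0.035, 0.999, 0.002], [0.999, 0.035, 0.001], [0.001, 0.002, -1.0]]
contact_force: [0.2, 0.8, -0.3]
grip_width: 0.299
grasp_force: 0.0
```

>>> jog_arm(
  plan=[
    {"hand": 0.05,"dp": [0,0,0],"turn": 0},
    {"hand": 0.05,"dp": [0,0,0],"turn": 0},
    {"hand": 0.05,"dp": [0,0,0],"turn": 0},
    {"hand": 0.05,"dp": [0,0,0],"turn": 0},
  ],
  force=58,
)

```text
t: 46.68
eef_pos: [0.5779, 0.2598, 0.156]
orientation: [[-0.035, 0.999, 0.001], [0.999, 0.035, 0.0], [0.0, 0.001, -1.0]]
contact_force: [0.2, -0.8, 5.7]
grip_width: 0.147
grasp_force: 58.0
```

>>> jog_arm(
  plan=[
    {"hand": 0.05,"dp": [0,0,3],"turn": 0},
    {"hand": 0.05,"dp": [0,0,10],"turn": 0},
    {"hand": 0.05,"dp": [0,0,20],"turn": 0},
    {"hand": 0.05,"dp": [0,0,25],"turn": 0},
    {"hand": 0.05,"dp": [0,0,25],"turn": 0},
  ],
)

```text
t: 47.3
eef_pos: [0.5779, 0.2598, 0.181]
orientation: [[-0.035, 0.999, 0.001], [0.999, 0.035, 0.0], [0.0, 0.001, -1.0]]
contact_force: [-0.0, 0.1, -9.6]
grip_width: 0.144
grasp_force: 58.0
```

>>> jog_arm(
  plan=[
    {"hand": 0.05,"dp": [0,0,10],"turn": 0},
    {"hand": 0.05,"dp": [0,0,30],"turn": 0},
    {"hand": 0.05,"dp": [0,0,55],"turn": 0},
    {"hand": 0.05,"dp": [0,0,80],"turn": 0},
    {"hand": 0.05,"dp": [0,0,100],"turn": 0},
  ],
)

```text
t: 47.92
eef_pos: [0.5778, 0.2597, 0.2821]
orientation: [[-0.035, 0.999, 0.001], [0.999, 0.035, 0.0], [0.0, 0.001, -1.0]]
contact_force: [0.0, 0.6, -8.4]
grip_width: 0.148
grasp_force: 58.0
```

>>> jog_arm(
  plan=[
    {"hand": 0.05,"dp": [0,0,10],"turn": 0},
    {"hand": 0.05,"dp": [0,0,13],"turn": 0},
    {"hand": 0.05,"dp": [0,0,13],"turn": 0},
    {"hand": 0.05,"dp": [0,-5,13],"turn": 0},
    {"hand": 0.05,"dp": [0,-15,13],"turn": 0},
  ],
)

```text
t: 48.55
eef_pos: [0.5776, 0.2443, 0.2929]
orientation: [[-0.035, 0.999, -0.001], [0.999, 0.035, -0.0], [-0.0, -0.001, -1.0]]
contact_force: [-0.9, 0.5, -8.5]
grip_width: 0.147
grasp_force: 58.0
```

>>> jog_arm(
  plan=[
    {"hand": 0.05,"dp": [0,-15,0],"turn": 0},
    {"hand": 0.05,"dp": [0,-35,0],"turn": 0},
    {"hand": 0.05,"dp": [0,-58,0],"turn": 0},
    {"hand": 0.05,"dp": [0,-83,0],"turn": 0},
    {"hand": 0.05,"dp": [0,-108,0],"turn": 0},
  ],
)

```text
t: 49.18
eef_pos: [0.5776, 0.1346, 0.2936]
orientation: [[-0.034, 0.999, 0.0], [0.999, 0.034, -0.0], [-0.0, 0.0, -1.0]]
contact_force: [0.5, -0.1, -9.4]
grip_width: 0.147
grasp_force: 58.0
```

>>> jog_arm(
  plan=[
    {"hand": 0.05,"dp": [0,-25,0],"turn": 0},
    {"hand": 0.05,"dp": [0,-50,0],"turn": 0},
    {"hand": 0.05,"dp": [0,-75,0],"turn": 0.1},
    {"hand": 0.05,"dp": [0,-100,0],"turn": 0.2},
    {"hand": 0.05,"dp": [0,-125,0],"turn": 0.3},
  ],
)

```text
t: 49.8
eef_pos: [0.5774, 0.0096, 0.2937]
orientation: [[-0.04, 0.999, 0.0], [0.999, 0.04, -0.0], [-0.0, 0.0, -1.0]]
contact_force: [1.0, -0.1, -9.1]
grip_width: 0.148
grasp_force: 58.0
```

>>> jog_arm(
  plan=[
    {"hand": 0.05,"dp": [0,-25,0],"turn": 0.1},
    {"hand": 0.05,"dp": [0,-50,0],"turn": 0.2},
    {"hand": 0.05,"dp": [0,-75,0],"turn": 0.3},
    {"hand": 0.05,"dp": [0,-100,0],"turn": 0.3},
    {"hand": 0.05,"dp": [0,-125,0],"turn": 0.3},
  ],
)

```text
t: 50.42
eef_pos: [0.5771, -0.1153, 0.2936]
orientation: [[-0.045, 0.999, 0.0], [0.999, 0.045, -0.0], [-0.0, 0.0, -1.0]]
contact_force: [1.3, 0.0, -8.8]
grip_width: 0.145
grasp_force: 58.0
```

>>> jog_arm(
  plan=[
    {"hand": 0.05,"dp": [0,-25,0],"turn": 0},
    {"hand": 0.05,"dp": [0,-48,0],"turn": 0},
    {"hand": 0.05,"dp": [0,-68,0],"turn": 0},
    {"hand": 0.05,"dp": [0,-84,0],"turn": 0},
    {"hand": 0.05,"dp": [0,-96,0],"turn": 0},
  ],
)

```text
t: 51.05
eef_pos: [0.5777, -0.2102, 0.2933]
orientation: [[-0.045, 0.999, -0.0], [0.999, 0.045, 0.0], [0.0, -0.0, -1.0]]
contact_force: [0.3, -0.7, -8.2]
grip_width: 0.147
grasp_force: 58.0
```

>>> jog_arm(
  plan=[
    {"hand": 0.05,"dp": [0,-14,0],"turn": 0.1},
    {"hand": 0.05,"dp": [0,-30,0],"turn": 0.1},
    {"hand": 0.05,"dp": [0,-44,0],"turn": 0.1},
    {"hand": 0.05,"dp": [0,-54,0],"turn": 0.1},
    {"hand": 0.05,"dp": [0,-59.5,0],"turn": 0.1},
  ],
)

```text
t: 51.68
eef_pos: [0.5777, -0.2694, 0.2933]
orientation: [[-0.047, 0.999, -0.0], [0.999, 0.047, 0.0], [0.0, -0.0, -1.0]]
contact_force: [0.5, 1.1, -8.2]
grip_width: 0.144
grasp_force: 58.0
```

>>> jog_arm(
  plan=[
    {"hand": 0.05,"dp": [0,0,0],"turn": 0},
    {"hand": 0.05,"dp": [0,0,0],"turn": 0},
    {"hand": 0.05,"dp": [0,0,0],"turn": 0},
    {"hand": 0.05,"dp": [0,0,0],"turn": 0},
  ],
)

```text
t: 52.18
eef_pos: [0.5778, -0.2686, 0.2935]
orientation: [[-0.047, 0.999, 0.0], [0.999, 0.047, -0.0], [-0.0, 0.0, -1.0]]
contact_force: [-0.2, -0.5, -8.3]
grip_width: 0.147
grasp_force: 58.0
```

```bash
python3 - <<'E'
from h import *
f,st=grab("wrist","w7"); print(st["eef_pos"])
E
```

```text
[ 0.57782642 -0.26859089  0.2935468 ]
```

View pics/w7.png

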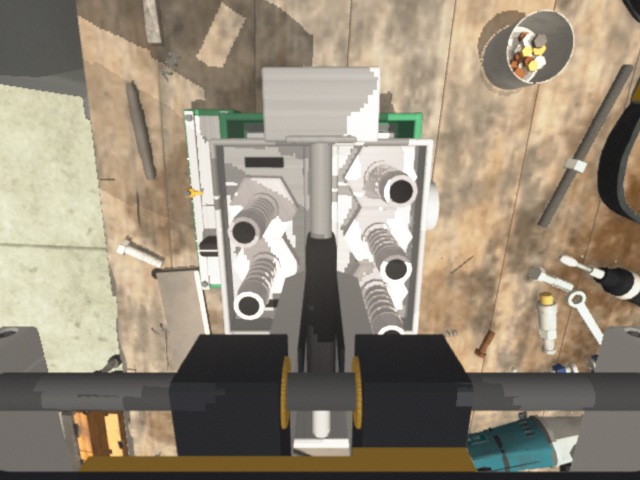

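The view shows all five tails still standing flat to flat in the rows, with the basket level over the dryer. I'll lower it.

>>> jog_arm(
  plan=[
    {"hand": 0.05,"dp": [-0.3,-1.5,-15],"turn": 0},
    {"hand": 0.05,"dp": [-0.3,-1.5,-40],"turn": 0},
    {"hand": 0.05,"dp": [-0.3,-1.5,-70],"turn": 0},
    {"hand": 0.05,"dp": [-0.3,-1.5,-95],"turn": 0},
    {"hand": 0.05,"dp": [-0.3,-1.5,-110],"turn": 0},
  ],
)

```text
t: 52.85
eef_pos: [0.5768, -0.2701, 0.1811]
orientation: [[-0.047, 0.999, -0.002], [0.999, 0.047, 0.001], [0.001, -0.002, -1.0]]
contact_force: [0.8, -0.1, -8.4]
grip_width: 0.144
grasp_force: 58.0
```

>>> jog_arm(
  plan=[
    {"hand": 0.05,"dp": [0,0,-5],"turn": 0},
    {"hand": 0.05,"dp": [0,0,-10],"turn": 0},
    {"hand": 0.05,"dp": [0,0,-14],"turn": 0},
    {"hand": 0.05,"dp": [0,0,-14],"turn": 0},
  ],
)

```text
t: 53.35
eef_pos: [0.5775, -0.2703, 0.1695]
orientation: [[-0.047, 0.999, 0.0], [0.999, 0.047, -0.0], [-0.0, 0.0, -1.0]]
contact_force: [-0.1, 0.7, -9.2]
grip_width: 0.148
grasp_force: 58.0
```

>>> jog_arm(
  plan=[
    {"hand": 0.05,"dp": [0,0,-4],"turn": 0},
    {"hand": 0.05,"dp": [0,0,-8],"turn": 0},
    {"hand": 0.05,"dp": [0,0,-12],"turn": 0},
    {"hand": 0.05,"dp": [0,0,-12],"turn": 0},
  ],
)

```text
t: 53.85
eef_pos: [0.5773, -0.2702, 0.157]
orientation: [[-0.047, 0.999, -0.001], [0.999, 0.047, 0.0], [0.0, -0.001, -1.0]]
contact_force: [0.6, -0.4, -8.5]
grip_width: 0.147
grasp_force: 58.0
```

>>> jog_arm(
  plan=[
    {"hand": 0.05,"dp": [0,0,-0.7],"turn": 0},
    {"hand": 0.05,"dp": [0,0,-1.5],"turn": 0},
    {"hand": 0.05,"dp": [0,0,-1.5],"turn": 0},
  ],
)

```text
t: 54.22
eef_pos: [0.5775, -0.2703, 0.1561]
orientation: [[-0.047, 0.999, 0.0], [0.999, 0.047, -0.0], [-0.0, 0.0, -1.0]]
contact_force: [-0.2, -1.1, -9.0]
grip_width: 0.143
grasp_force: 58.0
```

>>> jog_arm(
  plan=[
    {"hand": 0.05,"dp": [0,0,-0.7],"turn": 0},
    {"hand": 0.05,"dp": [0,0,-1.5],"turn": 0},
    {"hand": 0.05,"dp": [0,0,-1.5],"turn": 0},
  ],
)

```text
t: 54.6
eef_pos: [0.5775, -0.2704, 0.156]
orientation: [[-0.047, 0.999, 0.001], [0.999, 0.047, -0.001], [-0.001, 0.001, -1.0]]
contact_force: [-6.2, 3.3, 4.7]
grip_width: 0.147
grasp_force: 58.0
```

Seated at the same height as on the stand. I'll release it and rise.

>>> jog_arm(
  plan=[
    {"hand": 0.15,"dp": [0,0,0.5],"turn": 0},
    {"hand": 0.28,"dp": [0,0,0.5],"turn": 0},
    {"hand": 0.28,"dp": [0,0,0.5],"turn": 0},
    {"hand": 0.28,"dp": [0,0,20],"turn": 0},
    {"hand": 0.28,"dp": [0,0,60],"turn": 0},
  ],
  force=10,
)

```text
t: 55.22
eef_pos: [0.5771, -0.2701, 0.2138]
orientation: [[-0.047, 0.999, -0.002], [0.999, 0.047, 0.001], [0.001, -0.002, -1.0]]
contact_force: [-0.6, 0.0, 0.8]
grip_width: 0.278
grasp_force: 0.0
```

>>> jog_arm(
  plan=[
    {"hand": 0.28,"dp": [0,-30,60],"turn": 0},
    {"hand": 0.28,"dp": [0,-70,65],"turn": 0},
    {"hand": 0.28,"dp": [0,-80,65],"turn": 0},
    {"hand": 0.28,"dp": [0,-80,65],"turn": 0},
    {"hand": 0.28,"dp": [0,-80,65],"turn": 0},
  ],
)

```text
t: 55.85
eef_pos: [0.5776, -0.3492, 0.2789]
orientation: [[-0.048, 0.999, -0.001], [0.999, 0.048, 0.001], [0.001, -0.001, -1.0]]
contact_force: [-0.5, -0.1, 0.7]
grip_width: 0.28
grasp_force: 0.0
```

```bash
python3 - <<'E'
from h import *
f,st=grab("wrist","w8"); t,_=grab("top","top8"); print(st["t"],st["eef_pos"])
c,s=np.cos(np.radians(2.73)),np.sin(np.radians(2.73)); d=np.array([.5777,-.2706])
for x,y in [(.044,.05),(.044,.004),(.044,-.042),(-.044,.024),(-.044,-.022)]:
    P=np.array([d[0]+c*x-s*y,d[1]+s*x+c*y,.139]); b=proj(f,P,st)
    try:
        for r in (12,8): b=bores(f,st,[b],r,thr=85)[0]
        q=ray(f,*b,.139,st)[:2]-d; print((x,y),np.round(b),"in dryer",np.round([c*q[0]+s*q[1],-s*q[0]+c*q[1]],4))
    except Exception as e: print((x,y),e)
g=f["img"].mean(2); b=proj(f,[d[0],d[1],.188],st); u,v=map(int,b); w=g[v-75:v+75,u-20:u+20]
n,l,S,C=cv2.connectedComponentsWithStats((w<75).astype(np.uint8)); i=1+S[1:,4].argmax(); ys,xs=np.where(l==i)
r=cv2.minAreaRect(np.array([ray(f,a+u-20,e+v-75,.188,st)[:2] for a,e in zip(xs,ys)],np.float32)); q=np.array(r[0])-d; print("grip",r,"in dryer",np.round([c*q[0]+s*q[1],-s*q[0]+c*q[1]],4))
E
```

```text
55.85 [ 0.57763618 -0.34921719  0.27890933]
(0.044, 0.05) [379.  73.] in dryer [0.0442 0.0497]
(0.044, 0.004) [376. 131.] in dryer [0.0439 0.0038]
(0.044, -0.042) [373. 184.] in dryer [ 0.0432 -0.0412]
(-0.044, 0.024) [273. 103.] in dryer [-0.044   0.0264]
(-0.044, -0.022) [275. 159.] in dryer [-0.0439 -0.0197]
grip ((0.5776326060295105, -0.27101418375968933), (0.01280344557017088, 0.06736458092927933), 2.5851693153381348) in dryer [-0.0001 -0.0004]
```

>>> jog_arm(
  plan=[
    {"hand": 0.45,"dp": [-25,5,0],"turn": -10},
    {"hand": 0.45,"dp": [-50,10,0],"turn": -20},
    {"hand": 0.45,"dp": [-75,15,0],"turn": -30},
    {"hand": 0.45,"dp": [-100,20,0],"turn": -40},
    {"hand": 0.45,"dp": [-124,27,0],"turn": -50},
  ],
)

```text
t: 56.58
eef_pos: [0.4527, -0.3225, 0.2795]
orientation: [[0.738, 0.674, 0.0], [0.674, -0.738, -0.0], [0.0, 0.0, -1.0]]
contact_force: [-0.6, -0.2, -0.0]
grip_width: 0.451
grasp_force: 0.0
```

>>> jog_arm(
  plan=[
    {"hand": 0.45,"dp": [0,0,-20],"turn": -10},
    {"hand": 0.45,"dp": [0,0,-40],"turn": -20},
    {"hand": 0.45,"dp": [0,0,-60],"turn": -30},
    {"hand": 0.45,"dp": [0,0,-80],"turn": -40},
    {"hand": 0.45,"dp": [0,0,-80],"turn": -40},
  ],
)

```text
t: 57.2
eef_pos: [0.4532, -0.3224, 0.1984]
orientation: [[0.999, 0.049, -0.002], [0.049, -0.999, 0.001], [-0.002, -0.002, -1.0]]
contact_force: [0.8, -0.2, 0.2]
grip_width: 0.452
grasp_force: 0.0
```

>>> jog_arm(
  plan=[
    {"hand": 0.45,"dp": [0,0,0],"turn": 0},
    {"hand": 0.45,"dp": [0,0,0],"turn": 0},
    {"hand": 0.45,"dp": [0,0,0],"turn": 0},
  ],
)

```text
t: 57.58
eef_pos: [0.4536, -0.3234, 0.2]
orientation: [[0.999, 0.048, 0.001], [0.048, -0.999, -0.001], [0.001, 0.001, -1.0]]
contact_force: [-0.7, -0.3, 0.4]
grip_width: 0.448
grasp_force: 0.0
```

```bash
python3 - <<'E'
from h import *
f,st=grab("wrist","w9"); print(st["eef_pos"],st["orientation"].round(3).tolist())
u0,v0=map(int,proj(f,[.4536,-.322,.086],st)); print(u0,v0)
g=f["img"][v0-35:v0+35,u0-30:u0+30].mean(2)
n,l,s,c=cv2.connectedComponentsWithStats((g<75).astype(np.uint8))
for a,b in zip(s[1:],c[1:]):
    if a[4]>20: x0,y0=a[0]+u0-30,a[1]+v0-35; print(a.tolist(),"span",ray(f,x0-.5,b[1]+v0-35,.086,st)[:2].round(4),ray(f,x0+a[2]-.5,b[1]+v0-35,.086,st)[:2].round(4))
E
```

```text
[ 0.45360269 -0.32337421  0.19997942] [[0.999, 0.048, 0.001], [0.048, -0.999, -0.001], [0.001, 0.001, -1.0]]
318 232
[21, 15, 9, 34, 279] span [ 0.4559 -0.313 ] [ 0.4563 -0.3207]
[32, 15, 10, 34, 277] span [ 0.4567 -0.3223] [ 0.4571 -0.3308]
[0, 52, 30, 18, 496] span [ 0.4293 -0.2958] [ 0.4305 -0.3218]
```

>>> jog_arm(
  plan=[
    {"hand": 0.45,"dp": [0,1.4,-45],"turn": 0},
    {"hand": 0.45,"dp": [0,1.4,-90],"turn": 0},
    {"hand": 0.45,"dp": [0,1.4,-130],"turn": 0},
    {"hand": 0.45,"dp": [0,1.4,-139],"turn": 0},
    {"hand": 0.45,"dp": [0,1.4,-139],"turn": 0},
  ],
)

```text
t: 58.25
eef_pos: [0.4538, -0.3222, 0.0612]
orientation: [[0.999, 0.047, 0.0], [0.047, -0.999, -0.0], [0.0, 0.0, -1.0]]
contact_force: [0.2, -0.4, 0.6]
grip_width: 0.451
grasp_force: 0.0
```

>>> jog_arm(
  plan=[
    {"hand": 0.1,"dp": [0,0,0],"turn": 0},
    {"hand": 0.1,"dp": [0,0,0],"turn": 0},
    {"hand": 0.1,"dp": [0,0,0],"turn": 0},
    {"hand": 0.1,"dp": [0,0,0],"turn": 0},
  ],
  force=10,
)

```text
t: 58.75
eef_pos: [0.4537, -0.3217, 0.0612]
orientation: [[0.999, 0.047, 0.001], [0.047, -0.999, 0.0], [0.001, -0.0, -1.0]]
contact_force: [-1.1, 4.3, 5.6]
grip_width: 0.194
grasp_force: 10.0
```

>>> jog_arm(
  plan=[
    {"hand": 0.1,"dp": [-0.5,10,0],"turn": 0},
    {"hand": 0.1,"dp": [-1,22,0],"turn": 0},
    {"hand": 0.1,"dp": [-1.5,34,0],"turn": 0},
    {"hand": 0.1,"dp": [-2,46,0],"turn": 0},
    {"hand": 0.1,"dp": [-3,58,0],"turn": 0},
  ],
)

```text
t: 59.38
eef_pos: [0.4509, -0.2637, 0.0612]
orientation: [[0.999, 0.047, 0.002], [0.047, -0.999, -0.001], [0.002, 0.001, -1.0]]
contact_force: [2.4, -1.7, 4.5]
grip_width: 0.189
grasp_force: 10.0
```

>>> jog_arm(
  plan=[
    {"hand": 0.1,"dp": [0,2,0],"turn": 0},
    {"hand": 0.1,"dp": [0,2,0],"turn": 0},
    {"hand": 0.1,"dp": [0,2,0],"turn": 0},
  ],
)

```text
t: 59.75
eef_pos: [0.4509, -0.2616, 0.0612]
orientation: [[0.999, 0.047, 0.001], [0.047, -0.999, -0.0], [0.001, 0.0, -1.0]]
contact_force: [-0.8, 2.4, 9.0]
grip_width: 0.191
grasp_force: 10.0
```

>>> jog_arm(
  plan=[
    {"hand": 0.1,"dp": [0,1,0],"turn": 0},
    {"hand": 0.1,"dp": [0,1,0],"turn": 0},
    {"hand": 0.1,"dp": [0,1,0],"turn": 0},
  ],
)

```text
t: 60.12
eef_pos: [0.4509, -0.2609, 0.0612]
orientation: [[0.999, 0.047, 0.001], [0.047, -0.999, -0.001], [0.001, 0.001, -1.0]]
contact_force: [0.8, -0.7, 8.0]
grip_width: 0.189
grasp_force: 10.0
```

>>> jog_arm(
  plan=[
    {"hand": 0.4,"dp": [0,0,0],"turn": 0},
    {"hand": 0.4,"dp": [0,0,0],"turn": 0},
    {"hand": 0.4,"dp": [0,0,40],"turn": 0},
    {"hand": 0.4,"dp": [0,0,90],"turn": 0},
    {"hand": 0.4,"dp": [0,0,139],"turn": 0},
  ],
)

```text
t: 60.75
eef_pos: [0.4502, -0.2606, 0.2008]
orientation: [[0.999, 0.047, -0.001], [0.047, -0.999, 0.0], [-0.0, -0.0, -1.0]]
contact_force: [-0.2, -0.4, -0.2]
grip_width: 0.402
grasp_force: 0.0
```

>>> jog_arm(
  plan=[
    {"hand": 0.4,"dp": [0,0,0],"turn": 0},
    {"hand": 0.4,"dp": [0,0,0],"turn": 0},
    {"hand": 0.4,"dp": [0,0,0],"turn": 0},
    {"hand": 0.4,"dp": [0,0,0],"turn": 0},
  ],
)

```text
t: 61.25
eef_pos: [0.4502, -0.2607, 0.1985]
orientation: [[0.999, 0.047, -0.001], [0.047, -0.999, 0.001], [-0.001, -0.001, -1.0]]
contact_force: [0.6, -0.0, -1.0]
grip_width: 0.4
grasp_force: 0.0
```

```bash
python3 - <<'E'
from h import *
f,st=grab("wrist","w10"); print(st["eef_pos"])
u0,v0=map(int,proj(f,[.4505,-.2606,.086],st)); print(u0,v0)
g=f["img"][v0-35:v0+35,u0-30:u0+30].mean(2)
n,l,s,c=cv2.connectedComponentsWithStats((g<75).astype(np.uint8))
for a,b in zip(s[1:],c[1:]):
    if a[4]>20: x0,y0=a[0]+u0-30,a[1]+v0-35; print(a.tolist(),"span",ray(f,x0-.5,b[1]+v0-35,.086,st)[:2].round(4),ray(f,x0+a[2]-.5,b[1]+v0-35,.086,st)[:2].round(4))
hsv=cv2.cvtColor(f["img"],cv2.COLOR_RGB2HSV)
m=((hsv[...,0]>8)&(hsv[...,0]<28)&(hsv[...,1]>120)&(hsv[...,2]>90))[v0:v0+60,u0-40:u0+40].astype(np.uint8)
n,l,s,c=cv2.connectedComponentsWithStats(m)
for a,b in zip(s[1:],c[1:]):
    if a[4]>10: print("ptr",a.tolist(),ray(f,b[0]+u0-40,b[1]+v0,.055,st)[:2].round(4))
E
```

```text
[ 0.45022794 -0.26073779  0.19846848]
320 232
[21, 14, 10, 36, 300] span [ 0.453  -0.2519] [ 0.4535 -0.2604]
[33, 14, 9, 36, 271] span [ 0.4534 -0.2621] [ 0.4537 -0.2697]
[0, 52, 27, 18, 445] span [ 0.4261 -0.2348] [ 0.4272 -0.2581]
[28, 53, 7, 8, 41] span [ 0.4311 -0.2588] [ 0.4314 -0.2649]
ptr [36, 14, 10, 11, 64] [ 0.4242 -0.2615]
```

```bash
python3 -c "
from cell import arm
print(arm.close_job())"
```

```text
the job is handed in; nothing more can be done
None
```

The job is handed in at about 61 s. In the last measurements all five tails stood flat to flat in the basket, which hangs on both dryer hooks, and the damper grip is within about 1 mm of the pointer; the judge's verdict was not shown.

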